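# Hold a steel column over the code reader's window

### The job

Open the code reader on the bench: fold its stiff white dust cover up until it stands straight upright (90 degrees) and let go of it there. Then pick up the shorter of the two steel columns, carry it over the row of glassware without knocking anything, and hold it level about 2 cm above the reader's dark glass window, lengthwise along the window and centred on it, without ever touching the reader with it. Finish while still holding it there; leave the longer column and the glassware where they are.

Things in the scene. Friction and masses are not known exactly. Their poses are not given: they have to be found in the camera images.
- reader: Code reader fixed to the bench: flat grey housing 120 x 200 x 39 mm (x, y, z of its frame) with a white dust cover hinged along its far (+x) long edge. Origin at the centre of its underside, on the bench; z up, -x towards the robot side, y along its length. Its place changes, and it is turned by up to 0.25 rad
- window (a point): Centre of the top face of the reader's dark glass window, 30 x 158 mm, long side along y; axes as the reader's. It lies 41 mm above the bench, 20 mm in front (-x) of the housing's centre and 75 mm in front of the hinge, and is uncovered when the cover is up
- cover (a joint): Angle of the dust cover in rad: 0 = shut flat over the window, 1.571 = standing straight upright, stops at 2.0; starts between 0.15 and 0.7. The hinge is stiff: the cover stays wherever it is left and takes about 2 N at the tab to turn
- cover_hinge (a point): Middle of the cover's hinge line, which runs along the reader's y, 46 mm above the bench; axes as the reader's
- cover_tab (a point): Grip point on the pull tab of the cover, 143 mm from the hinge line, 12 mm from the tab tip, at mid thickness. The cover plate (196 mm wide, 4 mm thick) ends 115 mm from the hinge; there the tab, 26 mm wide (y), 8 mm thick, goes on for 40 mm. Can be pinched from above across its width; it pivots between the fingers as the cover swings. Cover axes: y along hinge, -x hinge to tab, z outer face
- column_short: The shorter steel column, 140 mm long, 0.07 to 0.12 kg, lying on the bench, yaw 0.75 to 1.2 rad. Tube 11 mm in diameter, centre line 8 mm above its underside; square end nuts 14 mm wide, 16 mm high beyond 46 mm from the middle. Origin at mid length on its underside, y along its length, z up. Which column lies left changes
- column_long: The longer steel column, 190 mm long, otherwise like the short one; a bystander. Origin at mid length on its underside, y along its length. Behind columns and glassware a printer about 0.31 m tall begins 0.55 m from the base in x (left of y = 0); behind the reader a flat computer case, 0.18 m high, from x = 0.65
- beaker: Empty glass beaker, 71 mm in diameter, 89 mm high, loose, part of the row of glassware between columns and reader; origin at the centre of its base
- bottle: Clear glass bottle with a screw cap, 64 mm in diameter, 169 mm high, loose, in the row of glassware; origin at the centre of its base
- flask: Conical glass flask, 68 mm in diameter, 109 mm high, loose, in the row of glassware; origin at the centre of its base

How it is judged (in metres and radians):
On the way, in this order (a step that is already met when the one before it is completed fails the run):
1. the cover stands upright (within 8 degrees) and is let go, the short column still on the bench (value of joint cover between 1.43 and 1.71 rad and contact force between reader and the fingers below 0.1 N and height (world z) of column_short below 0.02 m), for 0.2 s.
2. the short column is carried in the fingers, well above the bench (height (world z) of column_short above 0.1 m and contact force between column_short and the fingers above 1 N), for 0.2 s.
At the end, for the whole second after the job is handed in: Cover upright within 8 deg. Short column at rest in the fingers, touching nothing else: underside 8-34 mm above the glass, middle within 10 mm across and 15 mm along of the window centre, parallel to it within 7 deg. Long column and glassware within 30 mm of their starts, upright (value of joint cover between 1.43 and 1.71 rad and x of column_short in the frame of window between -0.01 and 0.01 m and y of column_short in the frame of window between -0.015 and 0.015 m and z of column_short in the frame of window between 0.008 and 0.034 m and angle between the y axis of column_short and the y axis of window, either way round below 0.12 rad and contact force between column_short and the fingers above 1 N and contact force between column_short and reader below 0.05 N and linear speed of column_short below 0.03 m/s and distance of each of beaker, bottle, flask, column_long from where it was at the start of the episode below 0.03 m and angle between each of beaker, bottle, flask's own z axis and vertical below 0.2 rad); the arm keeps its last pose, push and grip.
It fails at once if the column touches the reader or its cover (contact force between column_short and reader above 0.5 N).
It fails at once if a piece of glassware is pushed more than 30 mm or tipped (not (distance of beaker from where it was at the start of the episode below 0.03 m) or not (distance of bottle from where it was at the start of the episode below 0.03 m) or not (distance of flask from where it was at the start of the episode below 0.03 m) or not (angle between beaker's own z axis and vertical below 0.2 rad) or not (angle between bottle's own z axis and vertical below 0.2 rad) or not (angle between flask's own z axis and vertical below 0.2 rad)).
It fails at once if the longer column is moved more than 30 mm (distance of column_long from where it was at the start of the episode above 0.03 m).
It also fails if it takes over 69 s, if anything falls off the work surface, if the arm or the gripper's body presses on something with over 40 N, if the wrist force passes 120 N, or if a joint passes its speed limit or range.

### The arm

A 7-joint arm with a two-finger parallel gripper is mounted at the origin on a cart in front of the work surface, level with it; the furniture and walls round the work are solid. World frame = base frame: x ahead of the robot, y to its left, z up, the work surface at z = 0. Lengths are in m, angles in degrees, forces in N, time in s.
With the tool pointing down it reaches from about 0.4 to 0.85 m from the base axis. Payload 4.5 kg.
Tool frame: the origin (TCP) lies on the centre line of the jaws, within the pads' length; the fingertips stand bot.tip_reach ahead of it and the grasp point (between the pads) lies 2 mm behind it (bot.tip_reach is the distance from the TCP to the fingertips, in m); z points along the fingers, y is the line along which they close (so a half turn about z gives the same grasp; the last joint's range is limited). The gripper opens to 88 mm and grips with 3 to 60 N. Pads are 18 mm wide; open, the fingers measure 123 mm over their backs; the gripper's body (75 mm by 187 mm) begins 45 mm behind the grasp point.
Start: joints at [73.327, 39.483, -11.15, 89.685, 9.013, 51.709, -12.324], TCP at [0.199, -0.592, 0.256] pointing down, gripper open.
Joint ranges: [-172.22, 172.22], [-26.19, 119.32], [-84.43, 86.54], [7.71, 146.69], [-57.33, 237.33], [2.42, 119.75], [-152.13, 152.13]. Speed limits (degrees/s): [147.25, 147.25, 180, 180, 180, 180, 180].

### API

Orientations are given as a 3x3 rotation matrix whose columns are the frame's x, y, z axes.
In Python, from workcell import bot gives the robot as it stands. The module is installed in compiled form; this text tells all that it offers.
- The arm moves only by the tool send_rows, never from a script. Its argument "steps" is a list of rows, each an object of numbers: "tx", "ty", "tz": the shift along the tool's x, y, z as a fraction of full scale; "ax", "ay", "az": the turn, a rotation vector about the tool's x, y, z as a fraction of full scale; "claw": the opening, from -1 (shut) to 1 (fully open). In form: [{"tx": .., "ty": .., "tz": .., "ax": .., "ay": .., "az": .., "claw": ..}, ...]. A call has exactly 8 rows; each row is the pose to reach, as a shift and turn from the pose commanded when the call began, along the tool's axes at that moment, turning the shorter way round; what a row does not reach only later rows make up. Full scale, the value 1, is 300 mm for a shift and 180 degrees for a turn. A row lasts 1/10 s, in which the tool goes at most 50 mm and 8.59 degrees, less where a joint would pass 70% of its speed; a pose out of reach is approached as far as the arm can. A call with a number of a shift or a turn outside -1 to 1 is refused whole. A call with a gripper value outside its range is refused whole. The fingers move at their own pace and stop on an object; the grip force is fixed at half the most. Time passes only in rows, so rows that repeat a pose let the fingers close, or fill a call up. It gives the time, the measured TCP pose, the force, the opening and the grip force at its end, in the units of the state.
- bot.observe(): the state, without advancing time (a new reading comes with each control period).
- bot.snapshot(name): name is "side" or "top" or "wrist"; returns the picture (384x512x3 uint8, red, green, blue); there is no depth.
- bot.get_calibration(name): a dict with "K" (3x3 intrinsics, pixels), "T" (4x4, takes a point from camera to world coordinates). Camera axes: x right, y down, z forward; pixel columns grow to the right and rows downward; lengths in m; the calibration is good to about 2 mm. The wrist camera is an equidistant fisheye: a pixel r from the principal point sees the ray r / f radians off the axis. A picture is of the moment at which its call begins: read the wrist's pose just before it. get_calibration takes no time and is no camera call; for the wrist camera it gives the pose at the moment of the call.
- bot.hand_in(): hands the job in; it is judged then, once.
The state is a dict: "time_s": time; "q": joint angles; "qd": joint speeds; "tau": joint torques, N m; "eef_pos": TCP position; "orientation": TCP orientation; "contact_force": force on the tool from outside, world axes, zero at the start; "wrist_torque": the same for the moment, N m; "opening": finger opening in m; "grasp_force": force on a finger pad.
Only numpy, scipy, OpenCV 4.12 (cv2) and the standard library are available. Lean on these libraries where they do the work, as an engineer would, in place of code of your own. Each camera call takes 0.05 s, during which the arm holds its last target. There are 200 camera calls.

## Working session

There is one attempt and no reset: what is moved stays moved. The work goes in short steps, Python scripts to look and compute and a tool call to move; the robot and the scene stay as the last step left them, time stands still between calls to the robot, and variables do not carry over. Pictures are saved under pics/ and viewed, at most 12 in all, crops included, and the job is handed in when it is done.

Besides the shell and the picture viewer there is one more tool, called after "Call:" by a JSON object that holds its "op" and its "data". send_rows: Moves the arm, as the interface text tells. Shift numbers are shares of 300 mm and turn numbers shares of 180 degrees, none past 1 either way. Its arguments: {"type":"object","properties":{"steps":{"type":"array","items":{"type":"object","properties":{"tx":{"type":"number"},"ty":{"type":"number"},"tz":{"type":"number"},"ax":{"type":"number"},"ay":{"type":"number"},"az":{"type":"number"},"claw":{"type":"number"}}}}},"required":["steps"]}

```bash
mkdir -p pics
python3 - <<'E'
from workcell import bot
import cv2,numpy as np
print(bot.observe(), bot.tip_reach)
ims=[]
for n in ["top","side","wrist"]:
    im=bot.snapshot(n); cv2.imwrite(f"pics/{n}0.png",im[:,:,::-1]); c=bot.get_calibration(n); print(n,np.round(c["K"],1).tolist(),np.round(c["T"],4).tolist())
E
```

```text
{'time_s': 0.0, 'q': array([ 73.32746193,  39.53240599, -11.14729297,  89.74280111,
         9.01224833,  51.70885393, -12.32482122]), 'qd': array([ 0.06023843,  0.03820506, -0.09549144,  0.0194254 , -0.06472341,
       -0.13288368, -0.1174208 ]), 'tau': array([ 4.04234906e-04, -5.27567983e+01, -1.26672953e+00, -1.53433603e+01,
       -5.25527378e-02,  6.51547292e-03,  1.66312129e-04]), 'eef_pos': array([ 0.19923831, -0.59177946,  0.25492918]), 'orientation': array([[ 9.47685510e-01,  3.19204857e-01, -6.58771574e-04],
       [ 3.19205522e-01, -9.47684068e-01,  1.65572891e-03],
       [-9.57906163e-05, -1.77939382e-03, -9.99998412e-01]]), 'contact_force': array([ 1.49656726, -0.33650407, -0.70945966]), 'wrist_torque': array([-0.0108306 , -0.0223553 , -0.04301938]), 'grasp_force': 0.0, 'opening': 0.08846524938223323} 0.017
top [[357.5, 0.0, 255.6], [0.0, 357.5, 191.2], [0.0, 0.0, 1.0]] [[0.0108, -0.9959, 0.0893, 0.3964], [-0.9999, -0.0108, 0.0007, 0.0163], [0.0002, -0.0893, -0.996, 1.0566], [0.0, 0.0, 0.0, 1.0]]
side [[371.1, 0.0, 266.2], [0.0, 371.1, 195.7], [0.0, 0.0, 1.0]] [[-0.9523, -0.1391, 0.2717, 0.1965], [-0.3047, 0.384, -0.8716, 0.8762], [0.0169, -0.9128, -0.408, 0.4616], [0.0, 0.0, 0.0, 1.0]]
wrist [[297.3, 0.0, 258.6], [0.0, 297.3, 186.9], [0.0, 0.0, 1.0]] [[0.3197, -0.9059, -0.2778, 0.2704], [-0.9475, -0.3063, -0.0915, -0.5685], [-0.0022, 0.2925, -0.9563, 0.3838], [0.0, 0.0, 0.0, 1.0]]
```

View pics/top0.png

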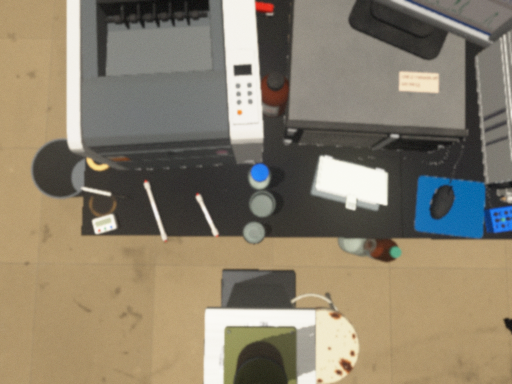

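View pics/side0.png

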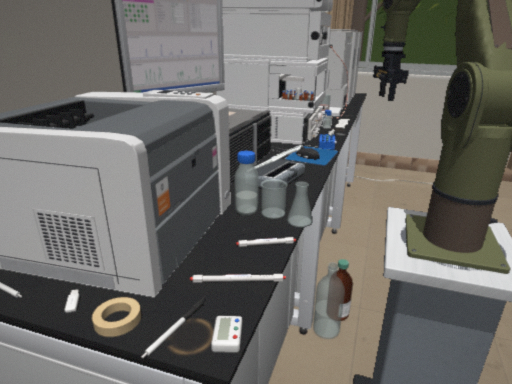

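Run:
```python
import cv2
t=cv2.imread("pics/top0.png")[145:250,130:400]
t=cv2.resize(t,None,fx=2.9,fy=2.9,interpolation=cv2.INTER_CUBIC)
w=cv2.imread("pics/wrist0.png")
w=cv2.resize(w,(384,288))
import numpy as np
c=np.zeros((600,800,3),np.uint8); c[:t.shape[0],:t.shape[1]]=t; c[310:598,:384]=w
cv2.imwrite("pics/c1.png",c)
```

```text
(no output)
```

View pics/c1.png

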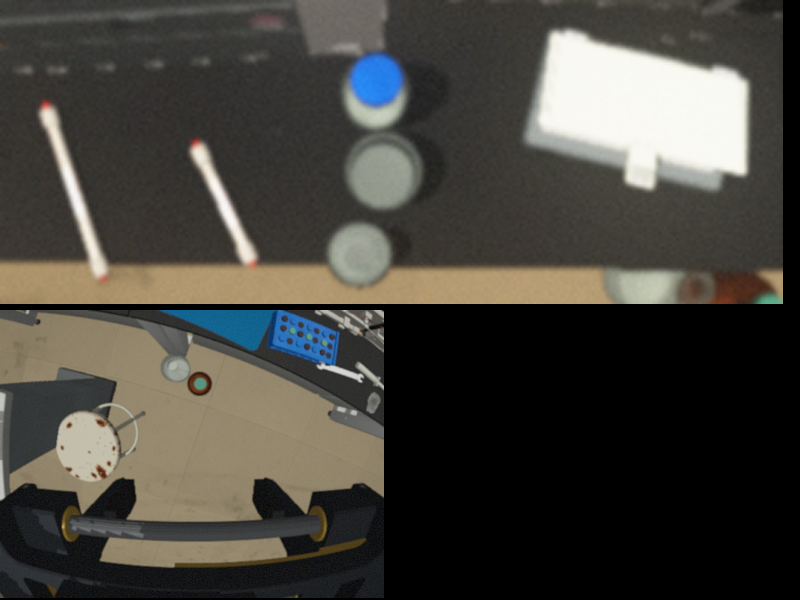

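```bash
cat > h.py <<'E'
import numpy as np, cv2
from scipy.optimize import least_squares
def ray(c,uv,fish=False):
    K,T=np.array(c["K"]),np.array(c["T"]); d=np.array([(uv[0]-K[0,2])/K[0,0],(uv[1]-K[1,2])/K[1,1]])
    if fish:
        r=np.linalg.norm(d); d=np.r_[d/r*np.sin(r),np.cos(r)]
    else: d=np.r_[d,1]
    return T[:3,3],T[:3,:3]@d
def onplane(c,uv,z,fish=False):
    o,d=ray(c,uv,fish); return o+d*(z-o[2])/d[2]
def proj(c,P,fish=False):
    K,T=np.array(c["K"]),np.array(c["T"]); p=T[:3,:3].T@(np.asarray(P)-T[:3,3])
    if fish:
        r=np.hypot(p[0],p[1]); th=np.arctan2(r,p[2]); d=p[:2]/r*th
    else: d=p[:2]/p[2]
    return np.array([K[0,0]*d[0]+K[0,2],K[1,1]*d[1]+K[1,2]])
def rd(p,P):  # reader frame -> world ; p=x,y,yaw
    c,s=np.cos(p[2]),np.sin(p[2]); return np.array([p[0]+c*P[0]-s*P[1],p[1]+s*P[0]+c*P[1],P[2]])
def cov(a,r,y,z=0): # cover point -> reader frame
    return [.055-r*np.cos(a)+z*np.sin(a),y,.046+r*np.sin(a)+z*np.cos(a)]
E
python3 - <<'E'
from h import *
from workcell import bot
c=bot.get_calibration("top")
f=lambda x,y:((x+.5)/2.9-.5+130,(y+.5)/2.9-.5+145)
obs=[(f(552,33),'c',(0,.098)),(f(748,80),'c',(0,-.098)),(f(540,133),'c',(.115,.098)),(f(746,174),'c',(.115,-.098)),(f(626,183),'c',(.155,.013)),(f(655,189),'c',(.155,-.013)),(f(527,142),'r',(-.06,.1,0.01)),(f(720,189),'r',(-.06,-.1,.01))]
def res(p):
    return np.concatenate([proj(c,rd(p,cov(p[3],*P) if k=='c' else P))-uv for uv,k,P in obs])
s=least_squares(res,[.43,-.25,-.2,.4]); print(s.x,np.round(s.fun,1))
ring={}
im=cv2.imread("pics/top0.png")
for n,a,b in [("long",(48,112),(100,270)),("short",(199,150),(249,257))]:
    A,B=onplane(c,f(*a),.008),onplane(c,f(*b),.008); print(n,A,B,(A+B)/2,np.linalg.norm(A-B),np.degrees(np.arctan2(*(A-B)[[1,0]])))
for n,uv,z in [("bottle",(377,80),.169),("beaker",(384,172),.089),("flask",(360,255),.05)]: print(n,onplane(c,f(*uv),z))
for n,uv in [("printerfront",(345,50))]: print(n,onplane(c,f(*uv),.0),onplane(c,f(*uv),.31))
E
```

```text
[ 0.51779874 -0.25286766 -0.21159803  0.44120522] [ 0.8 -0.7  0.4 -2.   0.3 -1.6  0.6  0.3  0.4  0.9  0.1  1.  -1.5  1.6
 -1.2  0.4]
long [0.51031903 0.33983526 0.008     ] [0.35142372 0.28157235 0.008     ] [0.43087137 0.31070381 0.008     ] 0.16924031799923653 20.13671492148348
short [0.47323325 0.18526193 0.008     ] [0.36600386 0.13231995 0.008     ] [0.41961855 0.15879094 0.008     ] 0.11958677199226705 26.276770080333158
bottle [0.52371327 0.00713921 0.169     ]
beaker [ 0.44858    -0.00107294  0.089     ]
flask [0.37029987 0.02064066 0.05      ]
printerfront [0.57877765 0.0386843  0.        ] [0.52528203 0.03211183 0.31      ]
```

```bash
cat >> h.py <<'E'
from scipy.spatial.transform import Rotation as Ro
def Rt(yaw,tilt=0):
    c,s=np.cos(np.radians(yaw)),np.sin(np.radians(yaw))
    return np.array([[c,s,0],[s,-c,0],[0,0,-1.]])@Ro.from_euler('x',tilt,degrees=True).as_matrix()
def rows(R0,p0,R,p):
    print("t",np.round(R0.T@(np.array(p)-p0)/.3,4),"a",np.round(Ro.from_matrix(R0.T@R).as_rotvec(degrees=True)/180,4))
E
python3 - <<'E'
from h import *
from workcell import bot
s=bot.observe()
rows(s["orientation"],s["eef_pos"],Rt(-12.1),[.44,-.24,.30])
E
```

```text
t [ 1.1348 -0.8558 -0.1485] a [-4.000e-04  1.000e-04  1.706e-01]
```

Call:
{"op": "send_rows", "data": {"steps": [{"tx":0.14,"ty":-0.1,"tz":-0.15,"az":0.04,"claw":1},{"tx":0.26,"ty":-0.2,"tz":-0.15,"az":0.08,"claw":1},{"tx":0.38,"ty":-0.3,"tz":-0.15,"az":0.12,"claw":1},{"tx":0.5,"ty":-0.4,"tz":-0.15,"az":0.17,"claw":1},{"tx":0.62,"ty":-0.48,"tz":-0.15,"az":0.17,"claw":1},{"tx":0.74,"ty":-0.56,"tz":-0.15,"az":0.17,"claw":1},{"tx":0.86,"ty":-0.65,"tz":-0.15,"az":0.17,"claw":1},{"tx":0.86,"ty":-0.65,"tz":-0.15,"az":0.17,"claw":1}]}}

```text
validation failed for argument at $.st...
```

Run:
```python
from h import *
from workcell import bot
s=bot.observe(); print(s["eef_pos"],s["q"])
rows(s["orientation"],s["eef_pos"],Rt(-12.1),[.44,-.24,.30])
```

```text
[ 0.19928831 -0.59192513  0.25513524] [ 73.32752081  39.51972529 -11.14676596  89.72814748   9.01224429
  51.7088726  -12.32540049]
t [ 1.1348 -0.8558 -0.1485] a [-4.000e-04  1.000e-04  1.706e-01]
```

Call:
{"op": "send_rows", "data": {"steps": [{"tx":0.14,"ty":-0.1,"tz":-0.15,"ax":0,"ay":0,"az":0.04,"claw":1},{"tx":0.26,"ty":-0.2,"tz":-0.15,"ax":0,"ay":0,"az":0.08,"claw":1},{"tx":0.38,"ty":-0.3,"tz":-0.15,"ax":0,"ay":0,"az":0.12,"claw":1},{"tx":0.5,"ty":-0.4,"tz":-0.15,"ax":0,"ay":0,"az":0.17,"claw":1},{"tx":0.62,"ty":-0.48,"tz":-0.15,"ax":0,"ay":0,"az":0.17,"claw":1},{"tx":0.74,"ty":-0.56,"tz":-0.15,"ax":0,"ay":0,"az":0.17,"claw":1},{"tx":0.86,"ty":-0.65,"tz":-0.15,"ax":0,"ay":0,"az":0.17,"claw":1},{"tx":0.86,"ty":-0.65,"tz":-0.15,"ax":0,"ay":0,"az":0.17,"claw":1}]}}

```text
time_s: 0.95
eef_pos: [0.3864, -0.3186, 0.3007]
orientation: [[0.981, -0.196, 0.002], [-0.196, -0.981, 0.004], [0.002, -0.004, -1.0]]
contact_force: [0.5, -0.7, -0.2]
opening: 0.0885
grasp_force: 0.0
```

Run:
```python
from h import *
from workcell import bot
s=bot.observe(); print(s["eef_pos"],s["q"])
rows(s["orientation"],s["eef_pos"],Rt(-12.1),[.44,-.24,.30])
```

```text
[ 0.38635037 -0.31859196  0.30066472] [ 36.34796625  26.5942268   -2.96603802 107.64365484   1.49017191
  45.81290292 -68.62730589]
t [ 0.1241 -0.2919  0.0036] a [-0.0014 -0.0005  0.0045]
```

Call:
{"op": "send_rows", "data": {"steps": [{"tx":0.06,"ty":-0.15,"tz":0,"ax":0,"ay":0,"az":0,"claw":1},{"tx":0.12,"ty":-0.29,"tz":0,"ax":0,"ay":0,"az":0.004,"claw":1},{"tx":0.12,"ty":-0.29,"tz":0,"ax":0,"ay":0,"az":0.004,"claw":1},{"tx":0.12,"ty":-0.29,"tz":0,"ax":0,"ay":0,"az":0.004,"claw":1},{"tx":0.12,"ty":-0.29,"tz":0,"ax":0,"ay":0,"az":0.004,"claw":1},{"tx":0.12,"ty":-0.29,"tz":0,"ax":0,"ay":0,"az":0.004,"claw":1},{"tx":0.12,"ty":-0.29,"tz":0,"ax":0,"ay":0,"az":0.004,"claw":1},{"tx":0.12,"ty":-0.29,"tz":0,"ax":0,"ay":0,"az":0.004,"claw":1}]}}

```text
time_s: 1.75
eef_pos: [0.4345, -0.2483, 0.3007]
orientation: [[0.975, -0.222, -0.0], [-0.222, -0.975, -0.0], [-0.0, 0.0, -1.0]]
contact_force: [-0.5, -0.1, 0.3]
opening: 0.0883
grasp_force: 0.0
```

Run:
```python
from h import *
from workcell import bot
import pickle
c=bot.get_calibration("wrist"); im=bot.snapshot("wrist")[:,:,::-1].copy(); cv2.imwrite("pics/w1.png",im); pickle.dump(c,open("w1.pkl","wb"))
p=[.5178,-.2529,-.2116,.441]
cv2.imwrite("pics/w1b.png",cv2.resize(im,(796,597),interpolation=cv2.INTER_CUBIC))
for P in [(0,.098),(0,-.098),(.115,.098),(.115,-.098),(.155,.013),(.155,-.013)]: print(proj(c,rd(p,cov(p[3],*P)),True)*1.555)
print(bot.observe()["eef_pos"])
```

```text
[266.61000764  86.07579015]
[502.85075996  80.85775056]
[253.27276854 215.03473346]
[515.85015291 210.94507683]
[364.69536296 264.99410885]
[401.41916638 264.53658246]
[ 0.43466604 -0.24814004  0.30071755]
```

View pics/w1b.png

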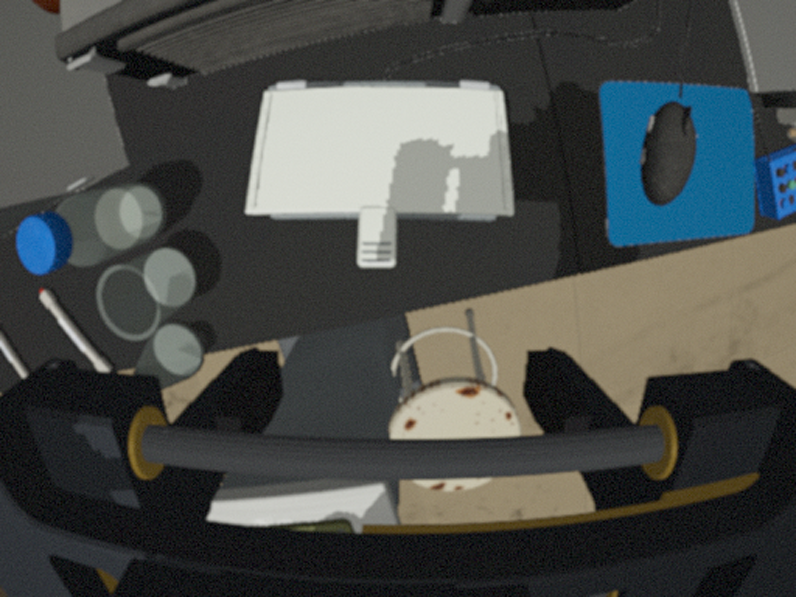

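The wrist view shows the white cover with corners about (266,90), (503,88), (246,213), (513,215) and the tab tip at (358–396, 266) (in the enlarged picture). I'll fit both views jointly.

Run:
```python
from h import *
from workcell import bot
import pickle
ct=bot.get_calibration("top"); cw=pickle.load(open("w1.pkl","rb"))
f=lambda x,y:((x+.5)/2.9-.5+130,(y+.5)/2.9-.5+145)
g=lambda x,y:((x+.5)/1.5547-.5,(y+.5)/1.5547-.5)
top=[(f(552,33),(0,.098)),(f(748,80),(0,-.098)),(f(540,133),(.115,.098)),(f(746,174),(.115,-.098)),(f(626,183),(.155,.013)),(f(655,189),(.155,-.013))]
w=[(g(266,89),(0,.098)),(g(503,87),(0,-.098)),(g(246,213),(.115,.098)),(g(513,215),(.115,-.098)),(g(357,266),(.155,.013)),(g(396,267),(.155,-.013))]
def res(p,n=2):
    r=[proj(cw,rd(p,cov(p[3],*P)),True)-uv for uv,P in w]
    if n==2: r+=[proj(ct,rd(p,cov(p[3],*P)))-uv for uv,P in top]
    return np.concatenate(r)
for n in (1,2):
    s=least_squares(res,[.5178,-.2529,-.2116,.44],args=(n,)); p=s.x; print(p,np.round(s.fun,1))
    print("tab",rd(p,cov(p[3],.143,0)),"hinge",rd(p,cov(0,0,0)))
# columns in w1
print(onplane(cw,g(42,294),.008,True),onplane(cw,g(106,372),.008,True))
```

```text
[ 0.51482355 -0.24991482 -0.23479892  0.51223769] [-0.2 -0.7 -0.7  0.5  0.1  0.3  0.5  0.1  0.4  0.1 -0.3 -0.3]
tab [ 0.44708862 -0.23371187  0.11608844] hinge [ 0.56831441 -0.26271043  0.046     ]
[ 0.51476622 -0.24987926 -0.23165721  0.50817114] [-0.3 -0.4 -0.9  0.3  0.3  0.8  0.6  0.   0.7  0.3 -0.1 -0.2  0.2 -0.3
 -0.4 -0.2 -0.3 -2.8  0.2  0.6 -0.  -0.1 -0.3  0.2]
tab [ 0.44670432 -0.23382399  0.11558098] hinge [ 0.56829702 -0.26250675  0.046     ]
[0.4744337  0.19026931 0.008     ] [0.36100218 0.1327466  0.008     ]
```

Run:
```python
from h import *
from workcell import bot
s=bot.observe()
rows(s["orientation"],s["eef_pos"],Rt(-13.3),[.446,-.2335,.115])
```

```text
t [ 0.0261 -0.056   0.619 ] a [0.0001 0.     0.0029]
```

Call:
{"op": "send_rows", "data": {"steps": [{"tx":0.026,"ty":-0.056,"tz":0.1,"ax":0,"ay":0,"az":0.003,"claw":1},{"tx":0.026,"ty":-0.056,"tz":0.25,"ax":0,"ay":0,"az":0.003,"claw":1},{"tx":0.026,"ty":-0.056,"tz":0.4,"ax":0,"ay":0,"az":0.003,"claw":1},{"tx":0.026,"ty":-0.056,"tz":0.5,"ax":0,"ay":0,"az":0.003,"claw":1},{"tx":0.026,"ty":-0.056,"tz":0.57,"ax":0,"ay":0,"az":0.003,"claw":1},{"tx":0.026,"ty":-0.056,"tz":0.619,"ax":0,"ay":0,"az":0.003,"claw":1},{"tx":0.026,"ty":-0.056,"tz":0.619,"ax":0,"ay":0,"az":0.003,"claw":1},{"tx":0.026,"ty":-0.056,"tz":0.619,"ax":0,"ay":0,"az":0.003,"claw":1}]}}

```text
time_s: 2.6
eef_pos: [0.4465, -0.2331, 0.1152]
orientation: [[0.973, -0.229, 0.0], [-0.229, -0.973, -0.0], [0.0, 0.0, -1.0]]
contact_force: [-0.1, -0.1, -0.2]
opening: 0.0879
grasp_force: 0.0
```

Call:
{"op": "send_rows", "data": {"steps": [{"tx":0,"ty":0,"tz":0,"ax":0,"ay":0,"az":0,"claw":0},{"tx":0,"ty":0,"tz":0,"ax":0,"ay":0,"az":0,"claw":-0.5},{"tx":0,"ty":0,"tz":0,"ax":0,"ay":0,"az":0,"claw":-0.8},{"tx":0,"ty":0,"tz":0,"ax":0,"ay":0,"az":0,"claw":-0.8},{"tx":0,"ty":0,"tz":0,"ax":0,"ay":0,"az":0,"claw":-0.8},{"tx":0,"ty":0,"tz":0,"ax":0,"ay":0,"az":0,"claw":-0.8},{"tx":0,"ty":0,"tz":0,"ax":0,"ay":0,"az":0,"claw":-0.8},{"tx":0,"ty":0,"tz":0,"ax":0,"ay":0,"az":0,"claw":-0.8}]}}

```text
time_s: 3.4
eef_pos: [0.4463, -0.2329, 0.115]
orientation: [[0.973, -0.229, -0.0], [-0.229, -0.973, -0.0], [-0.0, 0.0, -1.0]]
contact_force: [-0.5, -0.1, 0.8]
opening: 0.0264
grasp_force: 0.0
```

Run:
```python
from h import *
from workcell import bot
s=bot.observe(); print(s["eef_pos"],s["opening"],s["grasp_force"],s["contact_force"])
p=[.5148,-.2499,-.2325]
e=s["eef_pos"]+[0,0,.002]; h=rd(p,[.055,0,.046]); d=h-e
L=d[0]*np.cos(p[2])+d[1]*np.sin(p[2]); a0=np.arctan2(e[2]-.046,L); r=np.hypot(L,e[2]-.046)
print(a0,r,-d[0]*np.sin(p[2])+d[1]*np.cos(p[2]))
for a in np.linspace(a0,1.571,15)[1:]:
    x=[.055-r*np.cos(a),0,.046+r*np.sin(a)]; q=rd(p,x)-rd(p,[.055-r*np.cos(a0),0,.046+r*np.sin(a0)])
    print(np.round(a,2),np.round(s["orientation"].T@q/.3,3))
```

```text
[ 0.44633649 -0.23289289  0.11500036] 0.026378876309526178 0.0138277766018291 [-0.50361691 -0.08489541  0.77007433]
0.5147106240984624 0.14422672492970318 -0.0007747620943285259
0.59 [ 0.019  0.    -0.031]
0.67 [ 0.04  0.   -0.06]
0.74 [ 0.064  0.    -0.088]
0.82 [ 0.089  0.    -0.114]
0.89 [ 0.117  0.    -0.138]
0.97 [ 0.146  0.    -0.159]
1.04 [ 0.176  0.    -0.179]
1.12 [ 0.208  0.    -0.196]
1.19 [ 0.241  0.    -0.21 ]
1.27 [ 0.276  0.    -0.222]
1.34 [ 0.311  0.    -0.232]
1.42 [ 0.346  0.    -0.239]
1.5 [ 0.382  0.    -0.243]
1.57 [ 0.419  0.001 -0.244]
```

Call:
{"op": "send_rows", "data": {"steps": [{"tx":0,"ty":0,"tz":0,"ax":0,"ay":0,"az":0,"claw":-1},{"tx":0,"ty":0,"tz":0,"ax":0,"ay":0,"az":0,"claw":-1},{"tx":0,"ty":0,"tz":0,"ax":0,"ay":0,"az":0,"claw":-1},{"tx":0,"ty":0,"tz":0,"ax":0,"ay":0,"az":0,"claw":-1},{"tx":0.019,"ty":0,"tz":-0.031,"ax":0,"ay":0,"az":0,"claw":-1},{"tx":0.04,"ty":0,"tz":-0.06,"ax":0,"ay":0,"az":0,"claw":-1},{"tx":0.064,"ty":0,"tz":-0.088,"ax":0,"ay":0,"az":0,"claw":-1},{"tx":0.089,"ty":0,"tz":-0.114,"ax":0,"ay":0,"az":0,"claw":-1}]}}

```text
time_s: 4.2
eef_pos: [0.4719, -0.2389, 0.1489]
orientation: [[0.973, -0.229, -0.002], [-0.229, -0.973, 0.001], [-0.002, -0.0, -1.0]]
contact_force: [2.1, -0.5, -6.2]
opening: 0.0252
grasp_force: 30.0
```

Call:
{"op": "send_rows", "data": {"steps": [{"tx":0.028,"ty":0,"tz":-0.024,"ax":0,"ay":0,"az":0,"claw":-1},{"tx":0.057,"ty":0,"tz":-0.045,"ax":0,"ay":0,"az":0,"claw":-1},{"tx":0.087,"ty":0,"tz":-0.065,"ax":0,"ay":0,"az":0,"claw":-1},{"tx":0.119,"ty":0,"tz":-0.082,"ax":0,"ay":0,"az":0,"claw":-1},{"tx":0.152,"ty":0,"tz":-0.096,"ax":0,"ay":0,"az":0,"claw":-1},{"tx":0.187,"ty":0,"tz":-0.108,"ax":0,"ay":0,"az":0,"claw":-1},{"tx":0.222,"ty":0,"tz":-0.118,"ax":0,"ay":0,"az":0,"claw":-1},{"tx":0.257,"ty":0,"tz":-0.125,"ax":0,"ay":0,"az":0,"claw":-1}]}}

```text
time_s: 5.0
eef_pos: [0.5448, -0.2564, 0.1856]
orientation: [[0.973, -0.23, -0.007], [-0.23, -0.973, 0.002], [-0.007, -0.0, -1.0]]
contact_force: [-3.3, 1.2, -4.6]
opening: 0.0254
grasp_force: 30.0
```

Call:
{"op": "send_rows", "data": {"steps": [{"tx":0.036,"ty":0,"tz":-0.004,"ax":0,"ay":0,"az":0,"claw":-1},{"tx":0.073,"ty":0,"tz":-0.005,"ax":0,"ay":0,"az":0,"claw":-1},{"tx":0.073,"ty":0,"tz":-0.005,"ax":0,"ay":0,"az":0,"claw":-1},{"tx":0.073,"ty":0,"tz":-0.005,"ax":0,"ay":0,"az":0,"claw":-1},{"tx":0.073,"ty":0,"tz":-0.005,"ax":0,"ay":0,"az":0,"claw":-1},{"tx":0.073,"ty":0,"tz":-0.005,"ax":0,"ay":0,"az":0,"claw":-1},{"tx":0.073,"ty":0,"tz":-0.005,"ax":0,"ay":0,"az":0,"claw":-1},{"tx":0.073,"ty":0,"tz":-0.005,"ax":0,"ay":0,"az":0,"claw":-1}]}}

```text
time_s: 5.8
eef_pos: [0.5673, -0.2617, 0.1872]
orientation: [[0.973, -0.23, -0.003], [-0.23, -0.973, 0.0], [-0.003, 0.0, -1.0]]
contact_force: [-1.9, -1.3, -13.7]
opening: 0.0256
grasp_force: 30.0
```

Run:
```python
from h import *
from workcell import bot
s=bot.observe(); print(s["eef_pos"],s["opening"],s["grasp_force"],s["contact_force"])
p=[.5148,-.2499,-.2325]
e=s["eef_pos"]+[0,0,.002]; h=rd(p,[.055,0,.046]); d=h-e
L=d[0]*np.cos(p[2])+d[1]*np.sin(p[2]); print(np.arctan2(e[2]-.046,L),np.hypot(L,e[2]-.046))
```

```text
[ 0.56729067 -0.26170438  0.18723191] 0.025626976445893963 29.999880976974964 [ -1.85830165  -1.25161499 -13.68110334]
1.5624058323558325 0.14323695379707393
```

Call:
{"op": "send_rows", "data": {"steps": [{"tx":0,"ty":0,"tz":0,"ax":0,"ay":0,"az":0,"claw":0.5},{"tx":0,"ty":0,"tz":0,"ax":0,"ay":0,"az":0,"claw":0.5},{"tx":0,"ty":0,"tz":0,"ax":0,"ay":0,"az":0,"claw":0.5},{"tx":0,"ty":0,"tz":0,"ax":0,"ay":0,"az":0,"claw":0.5},{"tx":0,"ty":0,"tz":0,"ax":0,"ay":0,"az":0,"claw":0.5},{"tx":0,"ty":0,"tz":0,"ax":0,"ay":0,"az":0,"claw":0.5},{"tx":0,"ty":0,"tz":0,"ax":0,"ay":0,"az":0,"claw":0.5},{"tx":0,"ty":0,"tz":0,"ax":0,"ay":0,"az":0,"claw":0.5}]}}

```text
time_s: 6.6
eef_pos: [0.5687, -0.2617, 0.1882]
orientation: [[0.973, -0.229, 0.0], [-0.229, -0.973, -0.0], [0.0, 0.0, -1.0]]
contact_force: [-0.4, 0.5, 0.2]
opening: 0.0658
grasp_force: 0.0
```

Call:
{"op": "send_rows", "data": {"steps": [{"tx":0,"ty":0,"tz":-0.06,"ax":0,"ay":0,"az":0,"claw":0.5},{"tx":0,"ty":0,"tz":-0.15,"ax":0,"ay":0,"az":0,"claw":0.5},{"tx":0,"ty":0,"tz":-0.28,"ax":0,"ay":0,"az":0,"claw":0.5},{"tx":-0.1,"ty":0,"tz":-0.4,"ax":0,"ay":0,"az":0,"claw":1},{"tx":-0.25,"ty":0,"tz":-0.4,"ax":0,"ay":0,"az":0,"claw":1},{"tx":-0.4,"ty":0,"tz":-0.4,"ax":0,"ay":0,"az":0,"claw":1},{"tx":-0.5,"ty":0,"tz":-0.4,"ax":0,"ay":0,"az":0,"claw":1},{"tx":-0.5,"ty":0,"tz":-0.4,"ax":0,"ay":0,"az":0,"claw":1}]}}

```text
time_s: 7.4
eef_pos: [0.418, -0.2267, 0.3084]
orientation: [[0.973, -0.231, -0.004], [-0.231, -0.973, 0.001], [-0.004, 0.0, -1.0]]
contact_force: [-0.6, 0.2, 0.5]
opening: 0.0878
grasp_force: 0.0
```

Run:
```python
from h import *
from workcell import bot
import pickle
c=bot.get_calibration("wrist"); im=bot.snapshot("wrist")[:,:,::-1].copy(); pickle.dump(c,open("w2.pkl","wb"))
a=cv2.resize(im[:220],None,fx=1.55,fy=1.55,interpolation=cv2.INTER_CUBIC)
t=bot.snapshot("top")[:,:,::-1]; cv2.imwrite("pics/t2.png",t)
t=cv2.resize(t[140:230,280:410],None,fx=2.8,fy=2.8,interpolation=cv2.INTER_CUBIC)
o=np.zeros((a.shape[0]+t.shape[0],a.shape[1],3),np.uint8); o[:a.shape[0]]=a; o[a.shape[0]:,:t.shape[1]]=t; print(o.shape,a.shape)
cv2.imwrite("pics/c2.png",o[:600]); s=bot.observe(); print(s["eef_pos"],s["q"])
```

```text
(593, 794, 3) (341, 794, 3)
[ 0.42294185 -0.22751118  0.30870911] [ 24.16606287  24.35372105  -2.05267566 110.2433578    1.18926083
  45.33752831 -81.80701132]
```

View pics/c2.png

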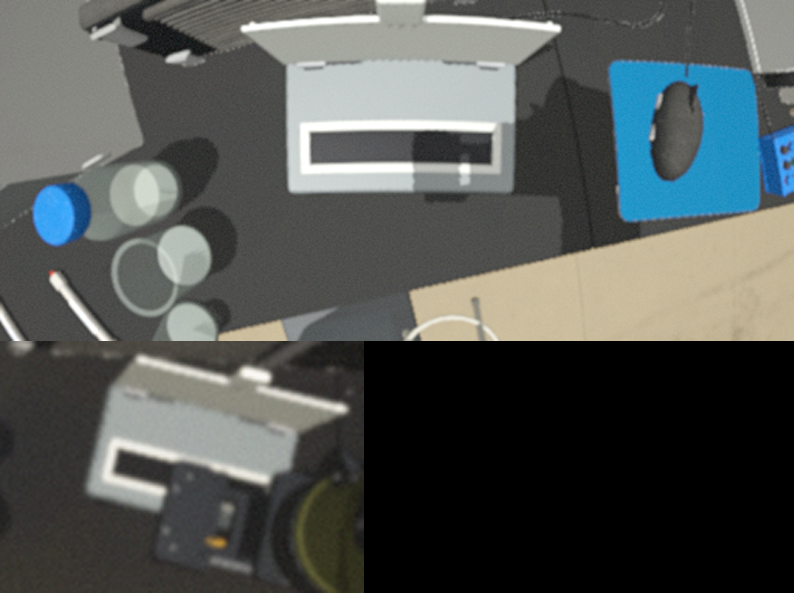

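The cover stands upright, with the dark window at about (309–494, 131–165). I'll take a settled close-up to refine the window pose.

Run:
```python
from h import *
from workcell import bot
import pickle
c=bot.get_calibration("wrist"); im=bot.snapshot("wrist")[:,:,::-1].copy(); pickle.dump(c,open("w2.pkl","wb"))
a=cv2.resize(im[0:135,140:370],None,fx=3.4,fy=3.4,interpolation=cv2.INTER_CUBIC)
cv2.imwrite("pics/c3.png",a); s=bot.observe(); print(s["eef_pos"])
```

```text
[ 0.42386365 -0.22757965  0.30857696]
```

View pics/c3.png

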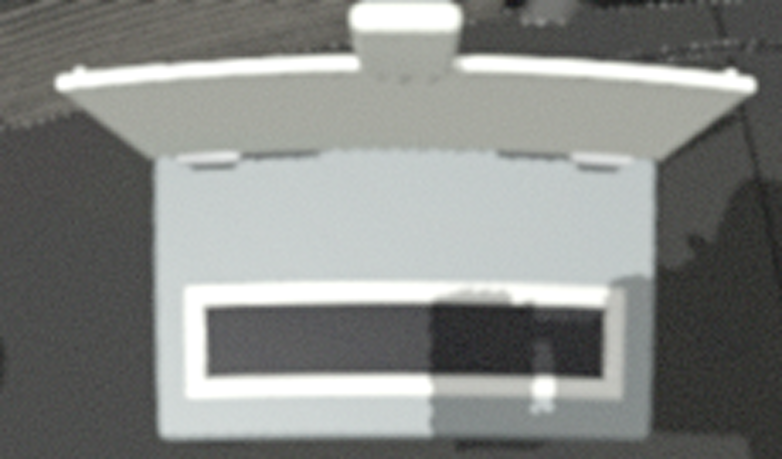

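Run:
```python
from h import *
import pickle
from workcell import bot
c=pickle.load(open("w2.pkl","rb"))
g=lambda x,y:((x+.5)/3.4-.5+140,(y+.5)/3.4-.5)
W=[(g(207,304),(-.005,.079,.041)),(g(604,308),(-.005,-.079,.041)),(g(206,376),(-.035,.079,.041)),(g(603,378),(-.035,-.079,.041))]
for uv,_ in W: print(onplane(c,uv,.041,True))
f=lambda p:np.concatenate([proj(c,rd(p,P),True)-uv for uv,P in W])
s=least_squares(f,[.5148,-.2499,-.2325]);p=s.x;print(p,np.round(s.fun,2),"win",rd(p,[-.02,0,.041]))
C=[(g(57,90),(.115,.098,-.002)),(g(753,92),(.115,-.098,-.002)),(g(353,31),(.155,.013,-.004)),(g(460,31),(.155,-.013,-.004))]
for q in (p,[.5148,-.2499,-.2325]):
  h=lambda a:np.concatenate([proj(c,rd(q,cov(a[0],*P)),True)-uv for uv,P in C])
  s=least_squares(h,[1.56]);print(s.x,np.round(s.fun,1))
e=bot.observe()
# short column estimate from top
ct=bot.get_calibration("top")
rows(e["orientation"],e["eef_pos"],Rt(26.5),[.40,.12,.30])
```

```text
[ 0.52787445 -0.1734841   0.041     ]
[ 0.49088051 -0.32393354  0.041     ]
[ 0.50026733 -0.1660043   0.041     ]
[ 0.46376517 -0.31771358  0.041     ]
[ 0.51515363 -0.25002362 -0.23884368] [-1.2  -0.51  1.08 -0.76 -0.64  0.5   0.76  0.83] win [ 0.49572139 -0.24529204  0.041     ]
[1.59072504] [-0.2 -0.7  1.4  0.4 -0.5 -0.   1.1  0.2]
[1.59337515] [-0.6  0.   1.  -0.2 -1.   0.   0.6  0.1]
t [-0.3427 -1.1096  0.0277] a [ 0.0003 -0.0006 -0.2207]
```

Call:
{"op": "send_rows", "data": {"steps": [{"tx":-0.04,"ty":-0.14,"tz":0.028,"ax":0,"ay":0,"az":-0.03,"claw":1},{"tx":-0.08,"ty":-0.28,"tz":0.028,"ax":0,"ay":0,"az":-0.06,"claw":1},{"tx":-0.13,"ty":-0.42,"tz":0.028,"ax":0,"ay":0,"az":-0.1,"claw":1},{"tx":-0.17,"ty":-0.56,"tz":0.028,"ax":0,"ay":0,"az":-0.14,"claw":1},{"tx":-0.21,"ty":-0.7,"tz":0.028,"ax":0,"ay":0,"az":-0.18,"claw":1},{"tx":-0.25,"ty":-0.84,"tz":0.028,"ax":0,"ay":0,"az":-0.22,"claw":1},{"tx":-0.28,"ty":-0.98,"tz":0.028,"ax":0,"ay":0,"az":-0.22,"claw":1},{"tx":-0.28,"ty":-0.98,"tz":0.028,"ax":0,"ay":0,"az":-0.22,"claw":1}]}}

```text
time_s: 8.35
eef_pos: [0.4101, 0.0856, 0.3001]
orientation: [[0.891, 0.454, 0.003], [0.454, -0.891, 0.005], [0.005, -0.003, -1.0]]
contact_force: [0.1, 0.4, 0.6]
opening: 0.0881
grasp_force: 0.0
```

Run:
```python
from h import *
from workcell import bot
e=bot.observe(); print(e["eef_pos"],e["q"])
rows(e["orientation"],e["eef_pos"],Rt(26.5),[.40,.155,.24])
```

```text
[0.41007724 0.08562213 0.30014084] [ -6.83707654  20.77854311 -15.4416352  119.64399342   8.07112605
  40.28195172 -90.45522455]
t [ 0.0741 -0.2206  0.2016] a [-0.001  -0.0016  0.0028]
```

Call:
{"op": "send_rows", "data": {"steps": [{"tx":0.04,"ty":-0.11,"tz":0.1,"ax":0,"ay":0,"az":0.003,"claw":1},{"tx":0.074,"ty":-0.22,"tz":0.2,"ax":0,"ay":0,"az":0.003,"claw":1},{"tx":0.074,"ty":-0.22,"tz":0.2,"ax":0,"ay":0,"az":0.003,"claw":1},{"tx":0.074,"ty":-0.22,"tz":0.2,"ax":0,"ay":0,"az":0.003,"claw":1},{"tx":0.074,"ty":-0.22,"tz":0.2,"ax":0,"ay":0,"az":0.003,"claw":1},{"tx":0.074,"ty":-0.22,"tz":0.2,"ax":0,"ay":0,"az":0.003,"claw":1},{"tx":0.074,"ty":-0.22,"tz":0.2,"ax":0,"ay":0,"az":0.003,"claw":1},{"tx":0.074,"ty":-0.22,"tz":0.2,"ax":0,"ay":0,"az":0.003,"claw":1}]}}

```text
time_s: 9.15
eef_pos: [0.3993, 0.1465, 0.2402]
orientation: [[0.901, 0.434, 0.001], [0.434, -0.901, 0.0], [0.001, 0.0, -1.0]]
contact_force: [-0.2, -0.6, -0.5]
opening: 0.0883
grasp_force: 0.0
```

Run:
```python
from h import *
from workcell import bot
import pickle
bot.snapshot("side")
c=bot.get_calibration("wrist"); im=bot.snapshot("wrist")[:,:,::-1].copy(); pickle.dump(c,open("w3.pkl","wb")); cv2.imwrite("pics/w3.png",im)
print(bot.observe()["eef_pos"])
g=lambda P:proj(c,P,True)
print(g([.418,.16,.008]))
cv2.imwrite("pics/w3b.png",cv2.resize(im,(796,597),interpolation=cv2.INTER_CUBIC))
```

```text
[0.39912631 0.14678454 0.24008348]
[255.43867825 141.46414012]
```

View pics/w3b.png

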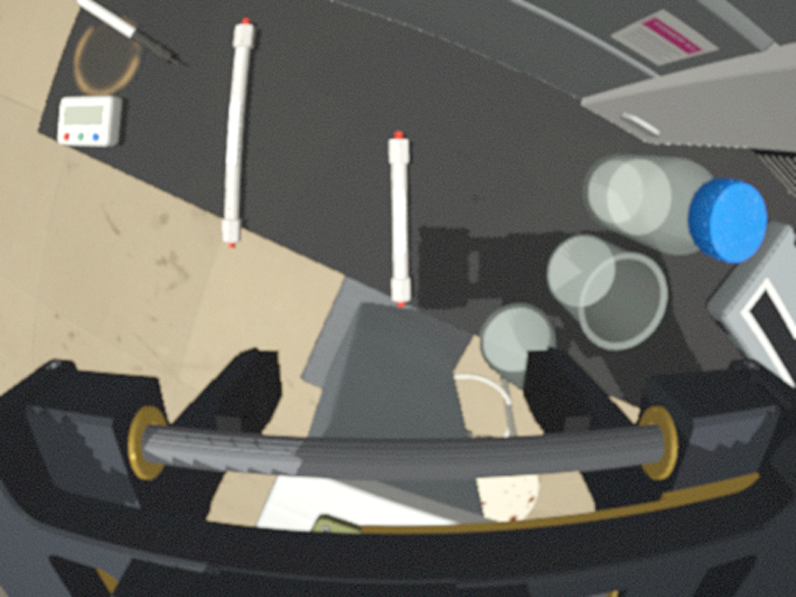

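The short column runs vertically here, from its nut end at (399,138) to (401,302).

Run:
```python
from h import *
from workcell import bot
import pickle
c=pickle.load(open("w3.pkl","rb"))
g=lambda x,y:((x+.5)/1.5547-.5,(y+.5)/1.5547-.5)
im=cv2.imread("pics/w3.png"); m=(im.min(2)>165).astype(np.uint8)
n,l,st,_=cv2.connectedComponentsWithStats(m)
for i in range(1,n):
    if 80<st[i,4]<3000 and 240<st[i,0]<275 and st[i,1]<200:
        ys,xs=np.where(l==i); P=np.array([onplane(c,(x,y),.01,True) for x,y in zip(xs,ys)])[:,:2]
        m0=P.mean(0); u=np.linalg.svd(P-m0)[2][0]; u*=np.sign(u[0]); t=(P-m0)@u
        ctr=m0+u*(t.max()+t.min())/2; print(st[i],ctr,np.ptp(t),np.degrees(np.arctan2(u[1],u[0])))
A,B=[onplane(c,g(*q),.008,True) for q in((399.5,131),(401,306))]; print(A,B,(A+B)/2,np.linalg.norm(A-B),np.degrees(np.arctan2(*(A-B)[[1,0]])))
e=bot.observe(); print(e["eef_pos"])
```

```text
[ 250   89   14  106 1064] [0.41742385 0.15808641] 0.13088576737419738 26.66495894208831
[0.48179336 0.18891306 0.008     ] [0.35518678 0.12659723 0.008     ] [0.41849007 0.15775514 0.008     ] 0.14111161406819742 26.20643642566181
[0.39912631 0.14678454 0.24008348]
```

Run:
```python
from h import *
from workcell import bot
e=bot.observe(); print(e["eef_pos"])
rows(e["orientation"],e["eef_pos"],Rt(26.4),[.418,.158,.06])
```

```text
[0.39912631 0.14678454 0.24008348]
t [ 0.0725 -0.0064  0.6003] a [ 0.0001 -0.0002 -0.0036]
```

Call:
{"op": "send_rows", "data": {"steps": [{"tx":0.072,"ty":-0.006,"tz":0.1,"ax":0,"ay":0,"az":-0.004,"claw":1},{"tx":0.072,"ty":-0.006,"tz":0.22,"ax":0,"ay":0,"az":-0.004,"claw":1},{"tx":0.072,"ty":-0.006,"tz":0.36,"ax":0,"ay":0,"az":-0.004,"claw":1},{"tx":0.072,"ty":-0.006,"tz":0.48,"ax":0,"ay":0,"az":-0.004,"claw":1},{"tx":0.072,"ty":-0.006,"tz":0.56,"ax":0,"ay":0,"az":-0.004,"claw":0.3},{"tx":0.072,"ty":-0.006,"tz":0.6,"ax":0,"ay":0,"az":-0.004,"claw":0},{"tx":0.072,"ty":-0.006,"tz":0.6,"ax":0,"ay":0,"az":-0.004,"claw":0},{"tx":0.072,"ty":-0.006,"tz":0.6,"ax":0,"ay":0,"az":-0.004,"claw":0}]}}

```text
time_s: 10.05
eef_pos: [0.4177, 0.1581, 0.06]
orientation: [[0.895, 0.447, 0.0], [0.447, -0.895, -0.0], [0.0, 0.0, -1.0]]
contact_force: [-0.1, -1.0, -0.0]
opening: 0.0581
grasp_force: 0.0
```

Run:
```python
from h import *
from workcell import bot
bot.snapshot("side")
e=bot.observe(); print(e["eef_pos"],e["opening"])
rows(e["orientation"],e["eef_pos"],Rt(26.4),[.418,.158,.021])
```

```text
[0.41800617 0.15824968 0.06042011] 0.054258001266743225
t [-0.0005  0.0007  0.1314] a [-0.     -0.0004  0.0007]
```

Call:
{"op": "send_rows", "data": {"steps": [{"tx":0,"ty":0,"tz":0.05,"ax":0,"ay":0,"az":0,"claw":0},{"tx":0,"ty":0,"tz":0.1,"ax":0,"ay":0,"az":0,"claw":0},{"tx":0,"ty":0,"tz":0.131,"ax":0,"ay":0,"az":0,"claw":0},{"tx":0,"ty":0,"tz":0.131,"ax":0,"ay":0,"az":0,"claw":0},{"tx":0,"ty":0,"tz":0.131,"ax":0,"ay":0,"az":0,"claw":-0.5},{"tx":0,"ty":0,"tz":0.131,"ax":0,"ay":0,"az":0,"claw":-1},{"tx":0,"ty":0,"tz":0.131,"ax":0,"ay":0,"az":0,"claw":-1},{"tx":0,"ty":0,"tz":0.131,"ax":0,"ay":0,"az":0,"claw":-1}]}}

```text
time_s: 10.9
eef_pos: [0.4248, 0.1606, 0.0265]
orientation: [[0.895, 0.446, -0.012], [0.446, -0.895, -0.004], [-0.013, -0.001, -1.0]]
contact_force: [-0.5, 0.9, -0.7]
opening: 0.014
grasp_force: 0.0
```

Call:
{"op": "send_rows", "data": {"steps": [{"tx":0,"ty":0,"tz":0,"ax":0,"ay":0,"az":0,"claw":-1},{"tx":0,"ty":0,"tz":0,"ax":0,"ay":0,"az":0,"claw":-1},{"tx":0,"ty":0,"tz":0,"ax":0,"ay":0,"az":0,"claw":-1},{"tx":0,"ty":0,"tz":0,"ax":0,"ay":0,"az":0,"claw":-1},{"tx":0,"ty":0,"tz":0,"ax":0,"ay":0,"az":0,"claw":-1},{"tx":0,"ty":0,"tz":0,"ax":0,"ay":0,"az":0,"claw":-1},{"tx":0,"ty":0,"tz":0,"ax":0,"ay":0,"az":0,"claw":-1},{"tx":0,"ty":0,"tz":0,"ax":0,"ay":0,"az":0,"claw":-1}]}}

```text
time_s: 11.7
eef_pos: [0.4248, 0.1606, 0.0264]
orientation: [[0.895, 0.447, -0.012], [0.446, -0.895, -0.004], [-0.013, -0.001, -1.0]]
contact_force: [-0.4, 1.2, 6.5]
opening: 0.0082
grasp_force: 29.9
```

Run:
```python
from h import *
from workcell import bot
e=bot.observe(); print(e["eef_pos"],e["q"],e["tau"],e["contact_force"])
```

```text
[0.42476091 0.16060981 0.02638622] [ -24.72108361   53.62799767   -2.82648533  125.97495169   62.19348674
    2.48204659 -152.0768298 ] [ 4.53664537e-02 -4.50017166e+01  9.32567026e-01 -3.32096424e-01
  2.91660544e-02 -1.70709717e-02  2.32366036e-02] [-0.37750218  1.16912505  6.48491889]
```

Call:
{"op": "send_rows", "data": {"steps": [{"tx":0,"ty":0,"tz":0,"ax":0,"ay":0,"az":0,"claw":0},{"tx":0,"ty":0,"tz":0,"ax":0,"ay":0,"az":0,"claw":0},{"tx":0,"ty":0,"tz":0,"ax":0,"ay":0,"az":0,"claw":0},{"tx":0,"ty":0,"tz":0,"ax":0,"ay":0,"az":0,"claw":0},{"tx":0,"ty":0,"tz":-0.1,"ax":0,"ay":0,"az":0,"claw":0},{"tx":0,"ty":0,"tz":-0.2,"ax":0,"ay":0,"az":0,"claw":0},{"tx":0,"ty":0,"tz":-0.35,"ax":0,"ay":0,"az":0,"claw":0},{"tx":0,"ty":0,"tz":-0.45,"ax":0,"ay":0,"az":0,"claw":0}]}}

```text
time_s: 12.5
eef_pos: [0.4263, 0.161, 0.1631]
orientation: [[0.895, 0.447, -0.012], [0.447, -0.895, -0.004], [-0.013, -0.002, -1.0]]
contact_force: [1.2, 0.1, -0.8]
opening: 0.0439
grasp_force: 0.0
```

Run:
```python
from h import *
from workcell import bot
import pickle
bot.snapshot("side")
c=bot.get_calibration("wrist"); im=bot.snapshot("wrist")[:,:,::-1].copy(); cv2.imwrite("pics/w4.png",im)
m=(im.min(2)>165).astype(np.uint8)
n,l,st,_=cv2.connectedComponentsWithStats(m)
for i in range(1,n):
    if 80<st[i,4]<4000 and 230<st[i,0]<285 and st[i,1]<220:
        ys,xs=np.where(l==i); P=np.array([onplane(c,(x,y),.01,True) for x,y in zip(xs,ys)])[:,:2]
        m0=P.mean(0); u=np.linalg.svd(P-m0)[2][0]; u*=np.sign(u[0]); t=(P-m0)@u
        print(st[i],m0+u*(t.max()+t.min())/2,np.ptp(t),np.degrees(np.arctan2(u[1],u[0])))
e=bot.observe(); print(e["eef_pos"],e["q"],e["opening"])
Rg=Rt(26.4)@Ro.from_euler('y',-8,degrees=True).as_matrix()
rows(e["orientation"],e["eef_pos"],Rg,[.418,.158,.10])
```

```text
[ 251  119   16  125 1461] [0.41772763 0.15735922] 0.13103063350350924 26.528330073813237
[0.42802532 0.16189742 0.16398354] [  -5.3488232    39.99388696  -33.76407266  121.85037024   43.37656983
   31.08698654 -135.12466802] 0.044032897243879814
t [-0.0342 -0.0028  0.2135] a [-0.0006 -0.0422  0.0004]
```

Call:
{"op": "send_rows", "data": {"steps": [{"tx":0,"ty":0,"tz":0,"ax":0,"ay":-0.03,"az":0,"claw":0},{"tx":-0.017,"ty":-0.003,"tz":0,"ax":0,"ay":-0.05,"az":0,"claw":0},{"tx":-0.034,"ty":-0.003,"tz":0.07,"ax":0,"ay":-0.05,"az":0,"claw":0},{"tx":-0.034,"ty":-0.003,"tz":0.14,"ax":0,"ay":-0.05,"az":0,"claw":0},{"tx":-0.034,"ty":-0.003,"tz":0.21,"ax":0,"ay":-0.05,"az":0,"claw":0},{"tx":-0.034,"ty":-0.003,"tz":0.21,"ax":0,"ay":-0.05,"az":0,"claw":0},{"tx":-0.034,"ty":-0.003,"tz":0.21,"ax":0,"ay":-0.05,"az":0,"claw":0},{"tx":-0.034,"ty":-0.003,"tz":0.21,"ax":0,"ay":-0.05,"az":0,"claw":0}]}}

```text
time_s: 13.4
eef_pos: [0.4162, 0.1573, 0.0985]
orientation: [[0.882, 0.447, -0.152], [0.441, -0.895, -0.074], [-0.169, -0.001, -0.986]]
contact_force: [1.0, 0.0, 0.5]
opening: 0.0441
grasp_force: 0.0
```

Run:
```python
from h import *
from workcell import bot
e=bot.observe(); print(e["eef_pos"],e["q"],e["opening"])
Rg=Rt(26.5)@Ro.from_euler('y',-9,degrees=True).as_matrix()
# tip should sit above/through column centre: tcp = col centre(.008) + up along -z tool
C=np.array([.418,.1578,.008]); p=C-Rg[:,2]*.0125; print(p)
rows(e["orientation"],e["eef_pos"],Rg,p)
```

```text
[0.41624195 0.1573366  0.09853686] [  -7.03674585   49.30785605  -32.54363366  117.96215539   42.10983523
   35.82360427 -133.54250997] 0.04406223363259207
[0.41974998 0.15867251 0.0203461 ]
t [0.0563 0.0016 0.2548] a [-0.0004  0.004   0.0004]
```

Call:
{"op": "send_rows", "data": {"steps": [{"tx":0.02,"ty":0.0016,"tz":0.07,"ax":0,"ay":0.004,"az":0,"claw":0},{"tx":0.04,"ty":0.0016,"tz":0.14,"ax":0,"ay":0.004,"az":0,"claw":0},{"tx":0.056,"ty":0.0016,"tz":0.2,"ax":0,"ay":0.004,"az":0,"claw":0},{"tx":0.056,"ty":0.0016,"tz":0.23,"ax":0,"ay":0.004,"az":0,"claw":0},{"tx":0.056,"ty":0.0016,"tz":0.252,"ax":0,"ay":0.004,"az":0,"claw":0},{"tx":0.056,"ty":0.0016,"tz":0.252,"ax":0,"ay":0.004,"az":0,"claw":0},{"tx":0.056,"ty":0.0016,"tz":0.252,"ax":0,"ay":0.004,"az":0,"claw":0},{"tx":0.056,"ty":0.0016,"tz":0.252,"ax":0,"ay":0.004,"az":0,"claw":0}]}}

```text
time_s: 14.2
eef_pos: [0.4199, 0.1586, 0.0214]
orientation: [[0.884, 0.447, -0.14], [0.442, -0.895, -0.068], [-0.156, -0.002, -0.988]]
contact_force: [-0.2, -0.3, 0.5]
opening: 0.0439
grasp_force: 0.0
```

Run:
```python
from h import *
from workcell import bot
e=bot.observe(); print(e["eef_pos"],e["q"],e["opening"],e["contact_force"])
```

```text
[0.41986521 0.15859793 0.02136897] [ -11.86505693   56.57055204  -24.23374603  118.70645582   51.33579897
   25.71949582 -140.90006622] 0.04393902142438573 [-0.17056925 -0.2985357   0.53973717]
```

Reached. Close.

Call:
{"op": "send_rows", "data": {"steps": [{"tx":0,"ty":0,"tz":0,"ax":0,"ay":0,"az":0,"claw":-0.5},{"tx":0,"ty":0,"tz":0,"ax":0,"ay":0,"az":0,"claw":-1},{"tx":0,"ty":0,"tz":0,"ax":0,"ay":0,"az":0,"claw":-1},{"tx":0,"ty":0,"tz":0,"ax":0,"ay":0,"az":0,"claw":-1},{"tx":0,"ty":0,"tz":0,"ax":0,"ay":0,"az":0,"claw":-1},{"tx":0,"ty":0,"tz":0,"ax":0,"ay":0,"az":0,"claw":-1},{"tx":0,"ty":0,"tz":0,"ax":0,"ay":0,"az":0,"claw":-1},{"tx":0,"ty":0,"tz":0,"ax":0,"ay":0,"az":0,"claw":-1}]}}

```text
time_s: 15.0
eef_pos: [0.4196, 0.1584, 0.0208]
orientation: [[0.883, 0.447, -0.141], [0.442, -0.895, -0.069], [-0.157, -0.001, -0.988]]
contact_force: [-0.1, -0.1, 0.7]
opening: 0.01
grasp_force: 30.0
```

Run:
```python
from h import *
from workcell import bot
import pickle
e=bot.observe(); print(e["eef_pos"],e["orientation"],e["opening"],e["grasp_force"],e["contact_force"])
R,p=e["orientation"],e["eef_pos"]
# column pose in tool: axis dir & centre
ang=np.radians(26.5); ax=np.array([np.cos(ang),np.sin(ang),0]); Rc=np.column_stack([ax,[0,0,1],np.cross(ax,[0,0,1])]) # x=axis,y=up
C=np.array([.418,.1578,.008]); C=C+R[:,1]*(R[:,1]@(p-C))
pickle.dump((R.T@Rc,R.T@(C-p)),open("grasp.pkl","wb")); print(R.T@(C-p))
rows(R,p,R,[p[0],p[1],.26])
```

```text
[0.41956485 0.15842268 0.02075216] [[ 0.8833802   0.44686125 -0.14126022]
 [ 0.44150623 -0.89460214 -0.06898733]
 [-0.15719946 -0.00142523 -0.98756585]] 0.009985849194484635 30.000058114528656 [-0.0976589  -0.08159102  0.72341009]
[3.47358549e-04 5.72594272e-18 1.28576074e-02]
t [-0.1254 -0.0011 -0.7876] a [0. 0. 0.]
```

Call:
{"op": "send_rows", "data": {"steps": [{"tx":-0.008,"ty":0,"tz":-0.05,"ax":0,"ay":0,"az":0,"claw":-1},{"tx":-0.024,"ty":0,"tz":-0.15,"ax":0,"ay":0,"az":0,"claw":-1},{"tx":-0.045,"ty":0,"tz":-0.28,"ax":0,"ay":0,"az":0,"claw":-1},{"tx":-0.067,"ty":0,"tz":-0.42,"ax":0,"ay":0,"az":0,"claw":-1},{"tx":-0.09,"ty":0,"tz":-0.56,"ax":0,"ay":0,"az":0,"claw":-1},{"tx":-0.11,"ty":0,"tz":-0.69,"ax":0,"ay":0,"az":0,"claw":-1},{"tx":-0.125,"ty":0,"tz":-0.79,"ax":0,"ay":0,"az":0,"claw":-1},{"tx":-0.125,"ty":0,"tz":-0.79,"ax":0,"ay":0,"az":0,"claw":-1}]}}

```text
time_s: 15.8
eef_pos: [0.4213, 0.1595, 0.2638]
orientation: [[0.884, 0.447, -0.135], [0.442, -0.895, -0.066], [-0.15, -0.001, -0.989]]
contact_force: [0.5, 0.3, -2.2]
opening: 0.0099
grasp_force: 30.0
```

Run:
```python
from h import *
from workcell import bot
im=bot.snapshot("side")[:,:,::-1]; 
c=bot.get_calibration("wrist"); w=bot.snapshot("wrist")[:,:,::-1]
e=bot.observe(); print(e["eef_pos"],e["q"],e["opening"],e["grasp_force"],e["contact_force"])
cv2.imwrite("pics/c5.png",cv2.resize(np.hstack([im,w]),(800,300)))
import pickle; pickle.dump(c,open("w5.pkl","wb")); cv2.imwrite("pics/w5.png",w)
```

```text
[0.41981555 0.15778828 0.26050088] [   1.15263024   35.17754743  -44.52052893  110.34617952   26.69185108
   55.57503295 -120.6777776 ] 0.009441131000450671 29.999647736549377 [-7.16582729e-01  1.36666492e-03 -1.65129263e+00]
```

View pics/c5.png

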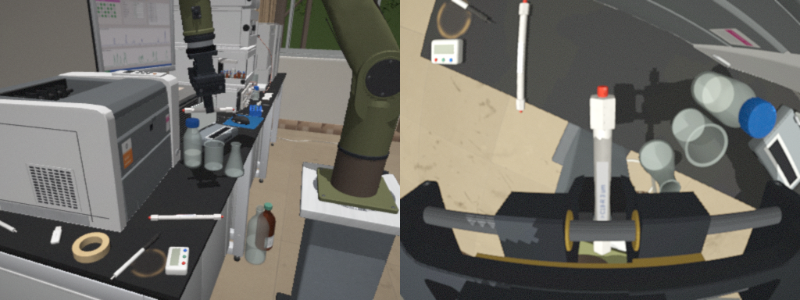

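```bash
cat > kin.py <<'E'
from h import *
import itertools
D=[([73.32746,39.5324,-11.147,89.7428,9.012,51.7088,-12.325],[.19924,-.59178,.25493],[.947686,.319206,-.0001]),
([36.348,26.594,-2.966,107.644,1.490,45.813,-68.627],[.38635,-.31859,.30066],[.981,-.196,.002]),
([24.166,24.354,-2.053,110.243,1.189,45.338,-81.807],[.42294,-.22751,.30871],[.973,-.231,-.004]),
([-6.837,20.779,-15.442,119.644,8.071,40.282,-90.455],[.41008,.08562,.30014],[.891,.454,.005]),
([-24.721,53.628,-2.826,125.975,62.193,2.482,-152.077],[.42476,.16061,.02639],[.895,.446,-.013]),
([-5.349,39.994,-33.764,121.850,43.377,31.087,-135.125],[.42803,.16190,.16398],[.895,.447,-.013]),
([-11.865,56.571,-24.234,118.706,51.336,25.719,-140.9],[.41987,.15860,.02137],[.884,.442,-.156]),
([1.1526,35.1775,-44.5205,110.346,26.692,55.575,-120.678],[.41982,.15779,.2605],[.8834,.4415,-.157])]
S=(1,1,1)
def fk(q,L,S):
    e=lambda a,d:Ro.from_euler(a,d,degrees=True).as_matrix()
    R=e('z',-q[0])@e('y',q[1])@e('z',S[0]*q[2]); p=np.array([0,0,L[0]])+R@[0,0,L[1]]
    R=R@e('y',q[3])@e('z',S[1]*q[4]); p=p+R@[0,0,L[2]]
    R=R@e('y',q[5])@e('z',S[2]*q[6]+L[4]); return p+R@[0,0,L[3]],R
def fit():
    best=None
    for s in itertools.product((1,-1),repeat=3):
      for k in (0,90,180,-90):
        f=lambda L:np.concatenate([np.r_[fk(q,L,s)[0]-p,.2*(fk(q,L,s)[1][:,0]-x)] for q,p,x in D])
        r=least_squares(f,[.35,.56,.351,.3,k])
        if best is None or r.cost<best[0]: best=(r.cost,s,r.x,r.fun)
    return best
E
python3 - <<'E'
from kin import *
b=fit(); print(b[1],b[2],np.abs(b[3]).max(),b[0])
import pickle; pickle.dump(b[1:3],open("kin.pkl","wb"))
S,L=b[1:3]
Rtc,ptc=pickle.load(open("grasp.pkl","rb"))
lo=[-172.22,-26.19,-84.43,7.71,-57.33,2.42,-152.13];hi=[172.22,119.32,86.54,146.69,237.33,119.75,152.13]
yaw=-.2365; rp=[.5150,-.2500,yaw]
def target(th,z,flip=1):
    ax=np.array([-np.sin(yaw),np.cos(yaw),0])*flip; rx=np.array([np.cos(yaw),np.sin(yaw),0])
    up=-np.sin(th)*rx+np.cos(th)*np.array([0,0,1.]); Rc=np.column_stack([ax,up,np.cross(ax,up)])
    C=rd(rp,[-.02,0,.041])+[0,0,z]+up*.008
    R=Rc@Rtc.T; return R,C-R@ptc
q0=np.array([1.15,35.2,-44.5,110.3,26.7,55.6,-120.7])
for th in (20,28,35):
  for z in (.18,.023):
    R,p=target(np.radians(th),z)
    f=lambda q:np.r_[(fk(q,L,S)[0]-p)*10,(fk(q,L,S)[1]-R).ravel()*3,(q-np.array([20,40,0,100,0,30,0]))*1e-5]
    rs=[least_squares(f,np.clip(q0+d,np.array(lo)+1,np.array(hi)-1),bounds=(lo,hi)) for d in ([0]*7,[30,0,40,0,-20,0,90],[0,20,0,0,0,-20,100],[30,0,80,0,-20,0,0])]
    for r in rs: print(th,z,np.round(r.cost,5),np.round(r.x))
E
```

```text
(-1, -1, -1) [ 0.37616714  0.60309258  0.30419225  0.40595869 90.00534185] 0.052514043137792926 0.0060570335376671485
20 0.18 0.0 [ 32.  30. -18. 131.  91.  16. -85.]
20 0.18 0.0 [ 32.  30. -18. 131.  91.  16. -85.]
20 0.18 0.0 [ 32.  30. -18. 131.  91.  16. -85.]
20 0.18 0.0 [ 32.  30. -18. 131.  91.  16. -85.]
20 0.023 0.0 [  46.   63.  -61.  142.  113.   67. -115.]
20 0.023 0.0 [  46.   63.  -61.  142.  113.   67. -115.]
20 0.023 0.0 [  46.   63.  -61.  142.  113.   67. -115.]
20 0.023 0.0 [  46.   63.  -61.  142.  113.   67. -115.]
28 0.18 0.0 [  52.   42.  -64.  142.  106.   52. -110.]
28 0.18 0.0 [  52.   42.  -64.  142.  106.   52. -110.]
28 0.18 0.0 [  52.   42.  -64.  142.  106.   52. -110.]
28 0.18 0.0 [  52.   42.  -64.  142.  106.   52. -110.]
28 0.023 0.03364 [  45.   64.  -58.  147.  123.   71. -125.]
28 0.023 0.03364 [  45.   64.  -58.  147.  122.   72. -124.]
28 0.023 0.03364 [  45.   65.  -59.  147.  122.   72. -124.]
28 0.023 0.03364 [  45.   65.  -59.  147.  122.   72. -124.]
35 0.18 0.02152 [  52.   44.  -67.  147.  114.   59. -120.]
35 0.18 0.02152 [  51.   42.  -63.  147.  117.   56. -121.]
35 0.18 0.02152 [  52.   44.  -66.  147.  114.   58. -120.]
35 0.18 0.02152 [  52.   44.  -66.  147.  114.   58. -120.]
35 0.023 0.191 [  41.   60.  -41.  147.  140.   64. -136.]
35 0.023 0.191 [  42.   61.  -44.  147.  137.   65. -134.]
35 0.023 0.191 [  43.   62.  -46.  147.  136.   66. -133.]
35 0.023 0.191 [  33.   56.  -20.  147.  157.   55. -152.]
```

```bash
cat > kin2.py <<'E'
from kin import *
e=lambda a,d:Ro.from_euler(a,d,degrees=True).as_matrix()
def fk(q,L,S):
    # L: h,a,b,c,k, shoulder x, elbow x(before), elbow x(after), wrist x, ys
    R=e('z',-q[0]); p=np.array([0,0,L[0]])+R@[L[5],0,0]
    R=R@e('y',q[1])@e('z',S[0]*q[2]); p=p+R@[L[6],L[9],L[1]]
    R=R@e('y',q[3])@e('z',S[1]*q[4]); p=p+R@[L[7],L[10],L[2]]
    R=R@e('y',q[5])@e('z',S[2]*q[6]+L[4]); return p+R@[0,0,L[3]],R
def fit():
    out=[]
    for s in itertools.product((1,-1),repeat=3):
        f=lambda L:np.concatenate([np.r_[fk(q,L,s)[0]-p,.2*(fk(q,L,s)[1][:,0]-x)] for q,p,x in D]+[L[5:]*.01])
        r=least_squares(f,[.35,.5,.351,.3,90]+[0]*6); out.append((r.cost,s,r.x,r.fun))
    return sorted(out,key=lambda t:t[0])
E
python3 - <<'E'
from kin2 import *
for b in fit()[:3]: print(b[0],b[1],np.round(b[2],3))
b=fit()[0]; print(np.round(b[3][:48].reshape(8,6)*1000,1))
for q,p,x in D: print(np.round(e('z',-q[0])@e('y',q[1])@e('z',b[1][0]*q[2])@e('y',q[3])@e('z',b[1][1]*q[4])@e('y',q[5])@[0,0,1],3))
E
```

```text
6.27921531319544e-05 (-1, -1, -1) [ 3.9200e-01  5.6400e-01  3.4700e-01  3.5200e-01  9.0005e+01  0.0000e+00
 -6.0000e-03  1.0000e-03  0.0000e+00 -4.2000e-02 -3.0000e-03]
0.05174940307809026 (1, -1, -1) [-0.372  0.687 -0.104  0.318 65.893  0.337 -0.297 -0.298 -0.    -0.483
  0.453]
0.09278474638548156 (1, 1, 1) [ 2.91000e-01  6.68000e-01  3.70000e-02  8.14000e-01  2.30355e+02
  2.73000e-01 -2.78000e-01 -2.23000e-01  0.00000e+00  2.93000e-01
 -3.04000e-01]
[[ 0.6 -0.2  1.3  0.  -0.   0. ]
 [-1.6  2.4  1.7 -0.1  0.  -0.1]
 [-2.4  2.   1.7  0.1  0.3  1.1]
 [ 0.8  0.7  0.  -0.   0.  -0. ]
 [-1.2  0.7  3.5 -0.1  0.1  0.1]
 [ 5.5  2.6 -3.   0.  -0.3  1.2]
 [-3.1 -0.9 -1.3 -0.1 -0.1 -0. ]
 [ 2.7  0.4 -3.9  0.  -0.1  0. ]]
[-0.001  0.002 -1.   ]
[ 0.002  0.004 -1.   ]
[ 0.001 -0.001 -1.   ]
[ 0.003  0.005 -1.   ]
[-0.012 -0.004 -1.   ]
[-0.007 -0.001 -1.   ]
[-0.14  -0.068 -0.988]
[-0.141 -0.069 -0.988]
```

```bash
cat > tgt.py <<'E'
from kin2 import *
import pickle
Rtc,ptc=pickle.load(open("grasp.pkl","rb"))
lo=np.array([-172.22,-26.19,-84.43,7.71,-57.33,2.42,-152.13]);hi=np.array([172.22,119.32,86.54,146.69,237.33,119.75,152.13])
yaw=-.2365; rp=[.5150,-.2500,yaw]
def target(th,z,flip=1,dx=0,dy=0):
    th=np.radians(th); ax=np.array([-np.sin(yaw),np.cos(yaw),0]); rx=np.array([np.cos(yaw),np.sin(yaw),0])
    up=-np.sin(th)*rx+np.cos(th)*np.array([0,0,1.]); Rc=np.column_stack([ax*flip,up,np.cross(ax*flip,up)])
    C=rd(rp,[-.02+dx,dy,.041+z])+up*.008
    R=Rc@Rtc.T; return R,C-R@ptc
def ik(R,p,q0,L,S,w=1e-4):
    f=lambda q:np.r_[(fk(q,L,S)[0]-p)*10,(fk(q,L,S)[1]-R).ravel()*3,(q-q0)*w]
    r=least_squares(f,np.clip(q0,lo+.5,hi-.5),bounds=(lo,hi)); P,Q=fk(r.x,L,S); return r.x,np.linalg.norm(P-p)*1000,np.degrees(np.linalg.norm(Ro.from_matrix(Q.T@R).as_rotvec()))
E
python3 - <<'E'
from tgt import *
b=fit()[0]; S,L=b[1],b[2]; pickle.dump((S,L),open("kin.pkl","wb"))
rng=np.random.default_rng(0)
for fl in (1,-1):
 for th in (0,15,22,30,40):
  for z in (.18,.023):
    R,p=target(th,z,fl); best={}
    for i in range(14):
        q0=np.array([1.15,35.2,-44.5,110.3,26.7,55.6,-120.7]) if i==0 else lo+(hi-lo)*rng.random(7)
        if i==1:q0=np.array([25,35,0,120,0,30,-20.])
        q,ep,eo=ik(R,p,q0,L,S)
        if ep<3 and eo<1: best[tuple(np.round(q/20))]=np.round(q)
        if i==0: print(fl,th,z,"cont:",np.round(q),round(ep,1),round(eo,1))
    for v in list(best.values())[:4]: print("     ",v,round(min((v-lo).min(),(hi-v).min())))
E
```

```text
1 0 0.18 cont: [ 45.  41. -50. 105.  47.  58. -42.] 0.0 0.0
      [ 44.  40. -49. 105.  47.  58. -41.] 35
      [ 16.  35.  -1. 105.  15.  41.  -9.] 39
      [  8.  36.  12. 105.   3.  39.   2.] 37
      [ 47.  42. -55. 105.  50.  62. -44.] 29
1 0 0.023 cont: [ 37.  53. -37. 111.  64.  43. -57.] 0.0 0.0
      [ 33.  51. -30. 111.  60.  38. -54.] 36
      [ 13.  50.   5. 111.  15.  19. -12.] 17
      [ 56.  75. -84. 111.  81.  88. -68.] 0
      [ 45.  58. -53. 111.  71.  56. -63.] 31
1 15 0.18 cont: [ 42.  33. -41. 121.  65.  35. -61.] 0.0 0.0
      [ 46.  34. -46. 121.  67.  38. -63.] 26
      [ 11.  31.   8. 121.  16.  14. -13.] 12
      [  2.  33.  23. 121. -21.  13.  25.] 11
      [ -8.  38.  42. 120. -57.  21.  61.] 0
1 15 0.023 cont: [ 42.  53. -42. 127. 103.  42. -97.] 0.0 0.0
      [ 41.  53. -42. 127. 103.  41. -98.] 20
      [ -4.  57.  37. 127. 237.  25. 122.] 0
      [ 55.  67. -73. 127.  98.  71. -88.] 11
      [  5.  52.  20. 127. 209.  14. 152.] 0
1 22 0.18 cont: [ 42.  32. -38. 129.  87.  29. -85.] 0.0 0.0
      [ 41.  32. -38. 129.  87.  29. -85.] 18
      [ 31.  30. 
[... 2978 characters left out ...]
 119. -57.   2. -94.] 51.3 9.9
      [ 53.  56. -30. 136. 174.  32.  35.] 11
      [ 70.  67. -64. 136. 130.  45.  82.] 11
      [ 16.  62.  34. 135. 232.  61. -31.] 5
      [ 10.  69.  48. 135. 237.  74. -39.] 0
-1 40 0.18 cont: [ 68.  34. -43. 126. -57.   2. -95.] 44.8 7.9
      [ 81.  57. -84. 141. 119.  45.  86.] 0
      [ 32.  37.  10. 140. 227.  43. -20.] 7
      [ 51.  36. -21. 140. 203.  31.   4.] 7
      [ 20.  42.  31. 140. 237.  55. -30.] 0
-1 40 0.023 cont: [ 69.  54. -38. 118. -57.   2. -81.] 77.8 15.2
      [ 43.  62.  -8. 143. 202.  59.  14.] 4
      [ 73.  75. -64. 143. 149.  57.  75.] 4
      [ 48.  62. -17. 143. 195.  55.  22.] 4
      [ 64.  67. -46. 143. 168.  52.  53.] 4
```

Run:
```python
from tgt import *
from workcell import bot
S_,L_=pickle.load(open("kin.pkl","rb"))
E=bot.observe(); R,p=E["orientation"],E["eef_pos"]
c=pickle.load(open("w5.pkl","rb"))
Rc=R@Rtc; C=p+R@ptc; print("axis",Rc[:,0])
for s in (.046,.07,.075): print(proj(c,C+Rc[:,0]*s,True))
im=cv2.imread("pics/w5.png").astype(int); ys,xs=np.where((im[:,:,2]>150)&(im[:,:,1]<90)&(im[:,:,0]<90)); k=(abs(xs-258)<20)&(ys<140); print(xs[k].mean(),ys[k].min(),ys[k].max())
Rg,pg=target(0,.19); print(pg); rows(R,p,Rg,pg)
```

```text
axis [8.95061833e-01 4.45941997e-01 2.24289677e-04]
[259.19410968 163.14186105]
[259.2923463  112.59474087]
[259.31254664 101.49625292]
258.4519230769231 110 122
[ 0.49596638 -0.24368647  0.25175234]
t [-0.3616  1.3108  0.0859] a [-0.0434 -0.0004 -0.2742]
```

Call:
{"op": "send_rows", "data": {"steps": [{"tx":-0.02,"ty":0.07,"tz":0.005,"ax":-0.002,"ay":0,"az":-0.014,"claw":-1},{"tx":-0.05,"ty":0.18,"tz":0.012,"ax":-0.006,"ay":0,"az":-0.038,"claw":-1},{"tx":-0.08,"ty":0.3,"tz":0.02,"ax":-0.01,"ay":0,"az":-0.063,"claw":-1},{"tx":-0.12,"ty":0.42,"tz":0.028,"ax":-0.014,"ay":0,"az":-0.088,"claw":-1},{"tx":-0.15,"ty":0.54,"tz":0.035,"ax":-0.018,"ay":0,"az":-0.113,"claw":-1},{"tx":-0.18,"ty":0.66,"tz":0.043,"ax":-0.022,"ay":0,"az":-0.138,"claw":-1},{"tx":-0.21,"ty":0.76,"tz":0.05,"ax":-0.025,"ay":0,"az":-0.16,"claw":-1},{"tx":-0.21,"ty":0.76,"tz":0.05,"ax":-0.025,"ay":0,"az":-0.16,"claw":-1}]}}

```text
time_s: 16.7
eef_pos: [0.4624, -0.0798, 0.2528]
orientation: [[0.561, 0.822, -0.097], [0.812, -0.569, -0.13], [-0.162, -0.006, -0.987]]
contact_force: [0.5, -0.3, -1.3]
opening: 0.01
grasp_force: 30.0
```

Run:
```python
from tgt import *
from workcell import bot
bot.snapshot("side");E=bot.observe(); R,p=E["orientation"],E["eef_pos"]; print(p,E["q"],E["grasp_force"],E["opening"])
Rg,pg=target(0,.19); rows(R,p,Rg,pg)
```

```text
[ 0.46262023 -0.07680281  0.25325969] [ 29.29559054  37.10498854 -49.53262331 111.25517919  39.74426208
  58.09800602 -76.26156359] 29.999310672283173 0.009909619566468577
t [-0.3896  0.4071  0.0652] a [-2.000e-02  1.000e-04 -1.153e-01]
```

Call:
{"op": "send_rows", "data": {"steps": [{"tx":-0.06,"ty":0.06,"tz":0.01,"ax":-0.004,"ay":0,"az":-0.02,"claw":-1},{"tx":-0.13,"ty":0.135,"tz":0.022,"ax":-0.007,"ay":0,"az":-0.04,"claw":-1},{"tx":-0.21,"ty":0.22,"tz":0.035,"ax":-0.011,"ay":0,"az":-0.063,"claw":-1},{"tx":-0.29,"ty":0.305,"tz":0.049,"ax":-0.015,"ay":0,"az":-0.086,"claw":-1},{"tx":-0.35,"ty":0.365,"tz":0.058,"ax":-0.018,"ay":0,"az":-0.104,"claw":-1},{"tx":-0.39,"ty":0.407,"tz":0.065,"ax":-0.02,"ay":0,"az":-0.115,"claw":-1},{"tx":-0.39,"ty":0.407,"tz":0.065,"ax":-0.02,"ay":0,"az":-0.115,"claw":-1},{"tx":-0.39,"ty":0.407,"tz":0.065,"ax":-0.02,"ay":0,"az":-0.115,"claw":-1}]}}

```text
time_s: 17.55
eef_pos: [0.4979, -0.2393, 0.2533]
orientation: [[0.227, 0.973, -0.034], [0.962, -0.229, -0.151], [-0.154, 0.001, -0.988]]
contact_force: [0.6, 0.4, 0.3]
opening: 0.0099
grasp_force: 30.0
```

Run:
```python
from tgt import *
from workcell import bot
bot.snapshot("side");E=bot.observe(); R,p=E["orientation"],E["eef_pos"]; print(p,E["q"],E["grasp_force"],E["opening"])
for th in (8,16,24): rows(R,p,*target(th,.19,1,-.003))
```

```text
[ 0.49803238 -0.23893963  0.2536228 ] [ 46.11358815  41.88964752 -52.98157508 103.06538975  48.2083015
  61.47914035 -41.14477991] 29.9996218085289 0.009812959368400013
t [-0.0156 -0.0227  0.0094] a [-0.0426 -0.001   0.0086]
t [-0.0152 -0.0322  0.0113] a [-0.0865 -0.0012  0.0155]
t [-0.0146 -0.0413  0.0146] a [-0.1304 -0.0013  0.0225]
```

Call:
{"op": "send_rows", "data": {"steps": [{"tx":-0.015,"ty":-0.015,"tz":0.008,"ax":-0.02,"ay":0,"az":0.004,"claw":-1},{"tx":-0.015,"ty":-0.023,"tz":0.009,"ax":-0.043,"ay":-0.001,"az":0.009,"claw":-1},{"tx":-0.015,"ty":-0.028,"tz":0.01,"ax":-0.065,"ay":-0.001,"az":0.012,"claw":-1},{"tx":-0.015,"ty":-0.032,"tz":0.011,"ax":-0.087,"ay":-0.001,"az":0.016,"claw":-1},{"tx":-0.015,"ty":-0.037,"tz":0.013,"ax":-0.11,"ay":-0.001,"az":0.019,"claw":-1},{"tx":-0.015,"ty":-0.041,"tz":0.015,"ax":-0.13,"ay":-0.001,"az":0.0225,"claw":-1},{"tx":-0.015,"ty":-0.041,"tz":0.015,"ax":-0.13,"ay":-0.001,"az":0.0225,"claw":-1},{"tx":-0.015,"ty":-0.041,"tz":0.015,"ax":-0.13,"ay":-0.001,"az":0.0225,"claw":-1}]}}

```text
time_s: 18.4
eef_pos: [0.4852, -0.2422, 0.2505]
orientation: [[0.293, 0.889, 0.351], [0.945, -0.213, -0.247], [-0.145, 0.404, -0.903]]
contact_force: [-0.3, -0.8, -0.9]
opening: 0.0099
grasp_force: 30.0
```

Run:
```python
from tgt import *
from workcell import bot
bot.snapshot("side");E=bot.observe(); R,p=E["orientation"],E["eef_pos"]; print(p,E["q"],E["grasp_force"],E["opening"])
c=bot.get_calibration("wrist"); w=bot.snapshot("wrist")[:,:,::-1]
t=bot.snapshot("top")[:,:,::-1]
cv2.imwrite("pics/c6.png",np.hstack([cv2.resize(w,(456,342)),cv2.resize(t[140:240,290:390],(342,342))]))
pickle.dump(c,open("w6.pkl","wb")); cv2.imwrite("pics/w6.png",w)
rows(R,p,*target(24,.19,1,-.003)); rows(R,p,*target(24,.06,1,-.003))
```

```text
[ 0.48575866 -0.24258211  0.25065751] [ 46.76924709  33.43049446 -45.26270012 125.89182128  86.19860446
  32.8680823  -81.5612691 ] 29.999339282512665 0.010085069603689776
t [ 0.0044 -0.0048 -0.0003] a [-0.0002  0.0002 -0.0003]
t [ 0.0668 -0.1803  0.391 ] a [-0.0002  0.0002 -0.0003]
```

View pics/c6.png

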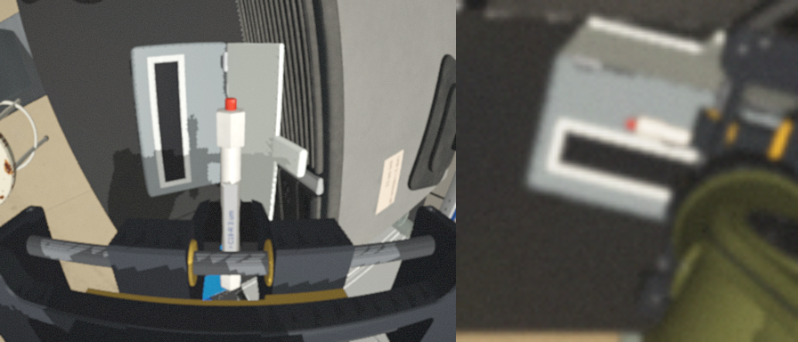

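The tilted pose is held and the window shows at about (149–180, 62)–(160–188, 184) in the left panel. Cross-checking the window pose from here.

Run:
```python
from tgt import *
c=pickle.load(open("w6.pkl","rb")); im=cv2.imread("pics/w6.png")
g=lambda x,y:((x+.5)*1.1228-.5,(y+.5)*1.1228-.5)
for q,P in [((149,64),(-.035,.079,.041)),((180,62),(-.005,.079,.041)),((189,180),(-.005,-.079,.041)),((161,186),(-.035,-.079,.041))]:
    print(np.array(g(*q)).round(1), proj(c,rd(rp,P),True).round(1))
# white frame / column tip check
E=pickle.load(open("grasp.pkl","rb"))
h=cv2.resize(im[50:240,130:320],(798,798*190//190),interpolation=cv2.INTER_CUBIC)[:600]; cv2.imwrite("pics/c7.png",h)
```

```text
[167.4  71.9] [172.4  70.4]
[202.2  69.7] [200.4  68. ]
[212.3 202.2] [208.7 200.6]
[180.8 208.9] [185.  205.3]
```

View pics/c7.png

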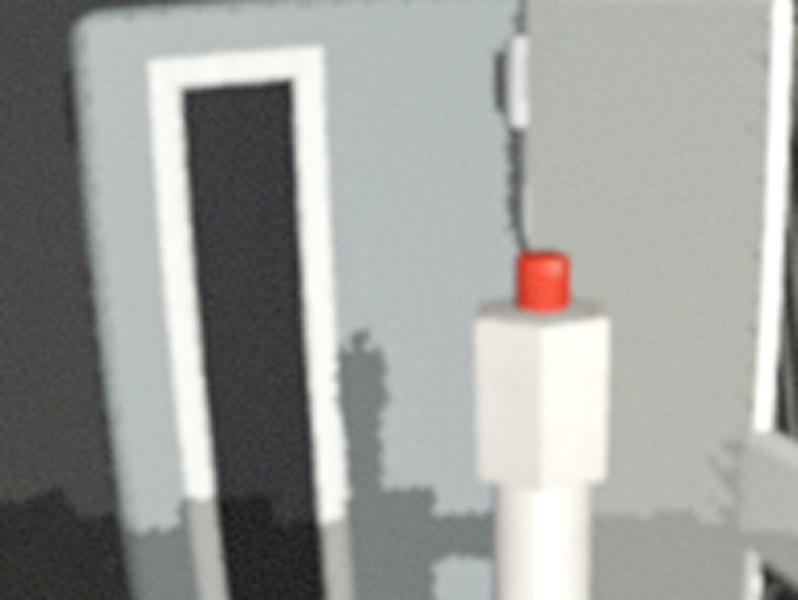

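Call:
{"op": "send_rows", "data": {"steps": [{"tx":0.012,"ty":-0.03,"tz":0.05,"ax":0,"ay":0,"az":0,"claw":-1},{"tx":0.021,"ty":-0.055,"tz":0.115,"ax":0,"ay":0,"az":0,"claw":-1},{"tx":0.033,"ty":-0.086,"tz":0.18,"ax":0,"ay":0,"az":0,"claw":-1},{"tx":0.044,"ty":-0.117,"tz":0.25,"ax":0,"ay":0,"az":0,"claw":-1},{"tx":0.055,"ty":-0.148,"tz":0.32,"ax":0,"ay":0,"az":0,"claw":-1},{"tx":0.067,"ty":-0.18,"tz":0.39,"ax":0,"ay":0,"az":0,"claw":-1},{"tx":0.067,"ty":-0.18,"tz":0.39,"ax":0,"ay":0,"az":0,"claw":-1},{"tx":0.067,"ty":-0.18,"tz":0.39,"ax":0,"ay":0,"az":0,"claw":-1}]}}

```text
time_s: 19.35
eef_pos: [0.4844, -0.2418, 0.1199]
orientation: [[0.295, 0.888, 0.351], [0.945, -0.216, -0.247], [-0.144, 0.405, -0.903]]
contact_force: [0.1, -0.7, -1.6]
opening: 0.0101
grasp_force: 30.0
```

Run:
```python
from tgt import *
from workcell import bot
bot.snapshot("side");E=bot.observe(); R,p=E["orientation"],E["eef_pos"]; print(p,E["q"],E["grasp_force"],E["opening"],E["contact_force"])
rows(R,p,*target(24,.06,1,-.003)); rows(R,p,*target(24,.023,1,-.003))
```

```text
[ 0.4847553  -0.24195281  0.12068133] [  44.77690704   51.5523017   -46.10056788  132.02756673  115.95257646
   46.25161303 -109.38423844] 29.999409019947052 0.009842742300099853 [0.92048262 0.27715567 0.06161502]
t [ 0.0034 -0.0014  0.0015] a [ 0.0002  0.0005 -0.0007]
t [ 0.0212 -0.0515  0.1128] a [ 0.0002  0.0005 -0.0007]
```

Call:
{"op": "send_rows", "data": {"steps": [{"tx":0.004,"ty":-0.01,"tz":0.02,"ax":0,"ay":0,"az":0,"claw":-1},{"tx":0.008,"ty":-0.02,"tz":0.045,"ax":0,"ay":0,"az":0,"claw":-1},{"tx":0.013,"ty":-0.031,"tz":0.07,"ax":0,"ay":0,"az":0,"claw":-1},{"tx":0.018,"ty":-0.043,"tz":0.095,"ax":0,"ay":0,"az":0,"claw":-1},{"tx":0.021,"ty":-0.051,"tz":0.112,"ax":0,"ay":0,"az":0,"claw":-1},{"tx":0.021,"ty":-0.051,"tz":0.112,"ax":0,"ay":0,"az":0,"claw":-1},{"tx":0.021,"ty":-0.051,"tz":0.112,"ax":0,"ay":0,"az":0,"claw":-1},{"tx":0.021,"ty":-0.051,"tz":0.112,"ax":0,"ay":0,"az":0,"claw":-1}]}}

```text
time_s: 20.2
eef_pos: [0.4842, -0.241, 0.0827]
orientation: [[0.295, 0.888, 0.352], [0.945, -0.215, -0.248], [-0.145, 0.406, -0.902]]
contact_force: [0.1, -0.2, 0.3]
opening: 0.01
grasp_force: 30.0
```

Run:
```python
from tgt import *
from workcell import bot
bot.snapshot("side");E=bot.observe(); R,p=E["orientation"],E["eef_pos"]; print(p,E["q"],E["grasp_force"],E["opening"],E["contact_force"])
rows(R,p,*target(24,.023,1,-.003))
c=bot.get_calibration("wrist"); w=bot.snapshot("wrist")[:,:,::-1]; t=bot.snapshot("top")[:,:,::-1]
Rc=R@Rtc; C=p+R@ptc
print("axis pred",[proj(c,C+Rc[:,0]*s,True).round(1) for s in(.046,.07)], "win", [proj(c,rd(rp,P),True).round(1) for P in ((-.035,.079,.041),(-.005,.079,.041))])
cv2.imwrite("pics/c8.png",np.hstack([cv2.resize(w,(456,342)),cv2.resize(t[140:240,290:390],(342,342))]))
```

```text
[ 0.48424618 -0.24106267  0.0827723 ] [  44.40230475   57.15306112  -46.01743001  132.66653229  121.20619257
   50.86960765 -113.18572224] 29.99941259622574 0.010139150127391671 [-3.55486437e-05  2.38556041e-01 -1.06989737e+00]
t [0.0007 0.002  0.0001] a [ 0.0001  0.0005 -0.0006]
axis pred [array([260.1, 162.5]), array([260.2, 111.4])] win [array([220.9,  85. ]), array([273.8,  82.1])]
```

View pics/c8.png

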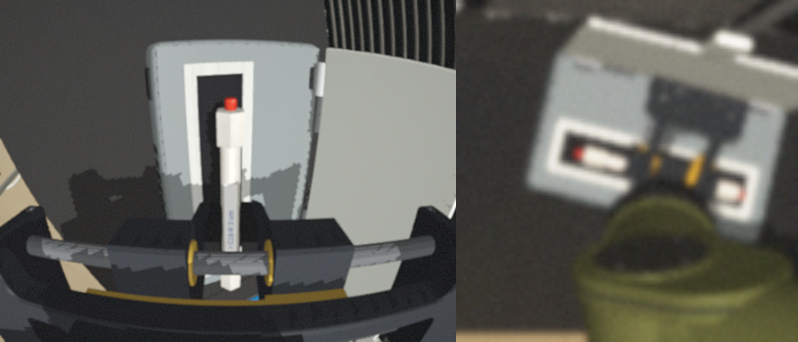

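```bash
python3 -c "
from workcell import bot
print(bot.hand_in())"
```

```text
the job is handed in; nothing more can be done
None
```

The job is handed in with the cover upright (about 1.57 rad) and let go, and the short column held level about 2 cm above the window, centred and lengthwise; the hand-in returned no verdict.

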